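# Scrub the dosing beakers and stow them on a separator

### The arm

A 6-joint arm with a two-finger parallel gripper is mounted at the origin on the work surface. World frame = base frame: x ahead of the robot, y to its left, z up, the work surface at z = 0. Lengths are in m, angles in degrees, forces in N, time in s.
With the tool pointing down it reaches from about 0.3 to 1 m from the base axis. Payload 5.1 kg.
Tool frame: the origin (TCP) lies between the finger pads; the fingertips stand 25 mm ahead of it and the grasp point (between the pads) lies 6 mm ahead of it; z points along the fingers, y is the line along which they close (so a half turn about z gives the same grasp; the last joint's range is limited). The gripper opens to 95 mm and grips with 3 to 60 N. Pads are 20 mm wide; open, the fingers measure 119 mm over their backs; the gripper's body (75 mm by 180 mm) begins 59 mm behind the grasp point.
Start: joints at [-78.243, 7.093, 94.555, -0, 78.352, -4.733], TCP at [0.184, -0.623, 0.218] pointing down, gripper open.
Joint ranges: [-149.61, 149.61], [-58.7, 133.49], [1.44, 155.28], [-77.14, 257.14], [18.33, 153.61], [-166.67, 166.67]. Speed limits (degrees/s): [147.25, 147.25, 180, 180, 180, 180].

### API

Orientations are given as [roll, pitch, yaw] about the fixed x, y, z axes, in that order (R = Rz(yaw) Ry(pitch) Rx(roll)).
In Python, from bench import ctrl gives the robot as it stands.
- The arm moves only by the tool step_arm, never from a script. Its argument "commands" is a list of rows, each a list of 3 entries, a list of its own where there are three numbers: the closure, from -1 (fully open) to 1 (shut), then the shift along the tool's x, y, z in m, then the turn about the tool's z in degrees. A call has exactly 5 rows; each row is the pose to reach, as a shift and turn from the pose commanded when the call began, along the tool's axes at that moment; what a row does not reach only later rows make up. A row lasts 1/10 s, in which the tool goes at most 50 mm and 8.59 degrees, less where a joint would pass 70% of its speed; a pose out of reach is approached as far as the arm can. A call with a gripper value outside its range is refused whole. The fingers move at their own pace and stop on an object; "grip_force" is the grip in N (left out, the last holds). Time passes only in rows, so rows that repeat a pose let the fingers close, or fill a call up. It gives the time, the measured TCP pose, the force, the opening and the grip force at its end, in the units of the state.
- ctrl.get_state(): the state, without advancing time (a new reading comes with each control period).
- ctrl.get_image(name): name is "scene" or "top"; returns a dict with "img" (400x640x3 uint8, blue, green, red), "camera_matrix" (3x3 intrinsics, pixels), "dist" ([k1, k2, p1, p2, k3] as OpenCV has them; the pictures are not rectified), "world_from_camera" (4x4, takes a point from camera to world coordinates). Camera axes: x right, y down, z forward; pixel columns grow to the right and rows downward; lengths in m; the calibration is good to about 2 mm. A picture is of the moment at which its call begins. There is no depth.
- ctrl.job_done(): hands the job in; it is judged then, once.
The state is a dict: "clock": time; "q": joint angles; "joint_vel": joint speeds; "effort": joint torques, N m; "position": TCP position; "tcp_rot": TCP orientation; "force": force on the tool from outside, world axes, zero at the start; "moment": the same for the moment, N m; "width": finger opening in m; "grip_force": force on a finger pad.
Only numpy, scipy, OpenCV 4.12 (cv2) and the standard library are available. Lean on these libraries where they do the work, as an engineer would, in place of code of your own. Each camera call takes 0.05 s, during which the arm holds its last target. There are 200 camera calls.

### The job

Scrub out every soiled beaker, that is every one standing mouth up, with the long brush, the smallest first and the largest last so that dark chocolate is not carried over: in each, push the bristles right down to the bottom, draw them up into the upper half without taking them out, and push them down to the bottom again. Put the brush back in its stand, lay the separator sheet squarely on the stack of moulds, grip rib up, and stand the scrubbed beakers upright on it as the next layer, inside its raised edge. The beaker standing mouth down is already clean: leave it where it is.

Things in the scene. Friction and masses are not known exactly. Their poses are not given: they have to be found in the camera images.
- brush: long bottle brush, 220 mm, starts upright in its stand. Origin: its tip (centre of the flat bristle end); z runs up along the brush. Bristle head 28 mm diameter from 0 to 70 mm, wire stem 7 mm thick from 70 to 130 mm, square white handle 20 x 20 mm from 130 to 220 mm (sides along the brush's x and y)
- brush_stand: fixed upright steel sleeve for the brush, inner diameter 40 mm, outer 50 mm, open at the top at 93 mm, on a disc foot 84 mm across and 8 mm thick, on which the brush tip stands (8 mm above the table). Origin: centre of the foot's underside, on the sleeve's axis; z up
- small_beaker: small steel beaker, open round straight-sided vessel, outer diameter 54 mm, height 75 mm, wall 4 mm, floor 5 mm thick; stands mouth up with z up. Origin: centre of its underside. May be absent
- medium_beaker: medium steel beaker, open round straight-sided vessel, outer diameter 61 mm, height 95 mm, wall 4 mm, floor 5 mm thick; stands mouth up with z up. Origin: centre of its underside. May be absent
- large_beaker: large steel beaker, open round straight-sided vessel, outer diameter 68 mm, height 115 mm, wall 4 mm, floor 5 mm thick; stands mouth up with z up. Origin: centre of its underside. May be absent
- clean_beaker: steel beaker of the medium size (61 mm diameter, 95 mm high) standing mouth down: already clean, to be left alone. Origin: centre of the end that rests on the table; z up
- separator: white plastic separator sheet, 210 mm (x) by 150 mm (y), 5 mm thick, with an edge 4 mm wide all round that rises to 13 mm above the underside, and in the middle an upright grip rib 12 mm thick (x), 60 mm long (y), from 5 up to 33 mm above the underside. Origin: centre of the underside; z up. Starts flat on the table
- mould_stack: fixed stack of two chocolate mould plates, 220 mm (x) by 160 mm (y), flat top 50 mm above the table: the lower layer. Origin: centre of the underside on the table; z up

How it is judged (in metres and radians):
On the way, in this order (a step that is already met when the one before it is completed fails the run):
1. brush tip down at the bottom of the small beaker (tip at most 18 mm above its inner floor) (horizontal distance between brush and small_beaker below 0.023 m and angle between small_beaker's own z axis and vertical below 0.3 rad and z of brush in the frame of small_beaker between 0 and 0.023 m), for 0.15 s.
2. brush tip drawn up into the upper half of the small beaker, still below its rim (horizontal distance between brush and small_beaker below 0.023 m and angle between small_beaker's own z axis and vertical below 0.3 rad and z of brush in the frame of small_beaker between 0.0375 and 0.075 m), for 0.15 s.
3. brush tip down at the bottom of the small beaker again (all of step 1), for 0.15 s.
4. brush tip down at the bottom of the medium beaker (tip at most 18 mm above its inner floor) (horizontal distance between brush and medium_beaker below 0.0265 m and angle between medium_beaker's own z axis and vertical below 0.3 rad and z of brush in the frame of medium_beaker between 0 and 0.023 m), for 0.15 s.
5. brush tip drawn up into the upper half of the medium beaker, still below its rim (horizontal distance between brush and medium_beaker below 0.0265 m and angle between medium_beaker's own z axis and vertical below 0.3 rad and z of brush in the frame of medium_beaker between 0.0475 and 0.095 m), for 0.15 s.
6. brush tip down at the bottom of the medium beaker again (all of step 4), for 0.15 s.
7. brush tip down at the bottom of the large beaker (tip at most 18 mm above its inner floor) (horizontal distance between brush and large_beaker below 0.03 m and angle between large_beaker's own z axis and vertical below 0.3 rad and z of brush in the frame of large_beaker between 0 and 0.023 m), for 0.15 s.
8. brush tip drawn up into the upper half of the large beaker, still below its rim (horizontal distance between brush and large_beaker below 0.03 m and angle between large_beaker's own z axis and vertical below 0.3 rad and z of brush in the frame of large_beaker between 0.0575 and 0.115 m), for 0.15 s.
9. brush tip down at the bottom of the large beaker again (all of step 7), for 0.15 s.
At the end, for the whole second after the job is handed in: Separator flat on the moulds, rib up, within 20 mm and 0.18 rad; each beaker that stood mouth up stands upright on it, foot inside its edge (2 mm grace), at rest; brush in its stand, tip under 12 mm above the foot; mouth-down beaker never moved 40 mm (x of small_beaker in the frame of separator between -0.08 and 0.08 m and y of small_beaker in the frame of separator between -0.05 and 0.05 m and z of small_beaker in the frame of separator between -0.012 and 0.012 m and z of each of small_beaker, medium_beaker, large_beaker in the frame of separator above 0.002 m and angle between each of small_beaker, medium_beaker, large_beaker's own z axis and vertical below 0.12 rad and linear speed of each of small_beaker, medium_beaker, large_beaker, separator, brush below 0.02 m/s and x of medium_beaker in the frame of separator between -0.0765 and 0.0765 m and y of medium_beaker in the frame of separator between -0.0465 and 0.0465 m and z of medium_beaker in the frame of separator between -0.012 and 0.012 m and x of large_beaker in the frame of separator between -0.073 and 0.073 m and y of large_beaker in the frame of separator between -0.043 and 0.043 m and z of large_beaker in the frame of separator between -0.012 and 0.012 m and x of separator in the frame of mould_stack between -0.02 and 0.02 m and y of separator in the frame of mould_stack between -0.02 and 0.02 m and z of separator in the frame of mould_stack between 0.046 and 0.056 m and angle between the x axis of separator and the x axis of mould_stack, either way round below 0.18 rad and angle between separator's own z axis and vertical below 0.05 rad and horizontal distance between brush and brush_stand below 0.015 m and z of brush in the frame of brush_stand below 0.02 m); the robot touches nothing.
It fails at once if the clean mouth-down beaker is moved 40 mm or more or tipped over (distance of clean_beaker from where it was at the start of the episode above 0.04 m or angle between clean_beaker's own z axis and vertical above 0.5 rad).
Of small_beaker, medium_beaker, large_beaker only 2 to 3 are there at a start; the rules pass over those that are not, and their reading is None.
At some moment in a run one of small_beaker, medium_beaker, large_beaker may be knocked a few centimetres aside while the robot is not near it.
It also fails if it takes over 210 s, if anything falls off the work surface, if the arm or the gripper's body presses on something with over 40 N, if the wrist force passes 120 N, or if a joint passes its speed limit or range.

## Working session

There is one attempt and no reset: what is moved stays moved. The work goes in short steps, Python scripts to look and compute and a tool call to move; the robot and the scene stay as the last step left them, time stands still between calls to the robot, and variables do not carry over. Pictures are saved under pics/ and viewed, at most 14 in all, crops included, and the job is handed in when it is done.

Besides the shell and the picture viewer there is one more tool, called as name(argument=value, ...), one argument or row to a line, values as JSON. step_arm: Moves the arm, as the interface text tells. Its arguments: {"type":"object","properties":{"commands":{"type":"array","items":{"type":"array"}},"grip_force":{"type":"number"}},"required":["commands"]}

```bash
ls; mkdir -p pics; cat > h.py <<'E'
import numpy as np, cv2
from bench import ctrl
def grab(name,fn=None):
    d=ctrl.get_image(name); d={k:np.array(v) for k,v in d.items()}
    if fn: cv2.imwrite('pics/'+fn,d['img']); np.savez('pics/'+fn[:-4]+'.npz',**d)
    return d
def load(fn): return dict(np.load('pics/'+fn+'.npz'))
def ray(d,uv):
    p=cv2.undistortPoints(np.array(uv,float).reshape(-1,1,2),d['camera_matrix'],d['dist']).reshape(-1,2)
    T=d['world_from_camera']; v=np.c_[p,np.ones(len(p))]@T[:3,:3].T
    return T[:3,3],v
def onz(d,uv,z):
    o,v=ray(d,uv); return o+v*((z-o[2])/v[:,2])[:,None]
def proj(d,P):
    T=np.linalg.inv(d['world_from_camera']); 
    return cv2.projectPoints(np.array(P,float).reshape(-1,3),cv2.Rodrigues(T[:3,:3])[0],T[:3,3],d['camera_matrix'],d['dist'])[0].reshape(-1,2)
def tri(d1,u1,d2,u2):
    o1,v1=ray(d1,u1);o2,v2=ray(d2,u2);v1=v1[0];v2=v2[0]
    s=np.linalg.lstsq(np.c_[v1,-v2],o2-o1,rcond=None)[0]
    a=o1+s[0]*v1;b=o2+s[1]*v2
    return (a+b)/2,np.linalg.norm(a-b)
E
python3 - <<'E'
from h import *
for n in('scene','top'):
    d=grab(n,n+'0.png'); print(n,d['world_from_camera'].round(3),d['camera_matrix'].round(1),d['dist'])
s=ctrl.get_state(); print(s)
E
```

```text
pics
scene [[ 0.476  0.639 -0.604  1.047]
 [ 0.88  -0.344  0.329 -0.248]
 [ 0.002 -0.688 -0.726  0.67 ]
 [ 0.     0.     0.     1.   ]] [[409.4   0.  323.2]
 [  0.  409.4 196.8]
 [  0.    0.    1. ]] [-0.08391449  0.          0.          0.          0.        ]
top [[ 0.018 -0.992  0.121  0.439]
 [-1.    -0.02  -0.014  0.039]
 [ 0.016 -0.121 -0.993  1.062]
 [ 0.     0.     0.     1.   ]] [[449.4   0.  320.8]
 [  0.  449.4 194. ]
 [  0.    0.    1. ]] [-0.01294983  0.          0.          0.          0.        ]
{'clock': 0.1, 'q': array([-7.82426174e+01,  7.13015781e+00,  9.46249553e+01,  1.30481576e-03,
        7.83504905e+01, -4.73132532e+00]), 'joint_vel': array([ 0.0242658 , -0.10099967, -0.22230091,  0.00429927,  0.09950154,
        0.03719799]), 'effort': array([ 5.93936093e-04, -4.18880618e+01, -3.61096859e+01,  7.76493852e-02,
        4.61658498e-02, -6.81633037e-05]), 'position': array([ 0.18436529, -0.62272179,  0.21661888]), 'tcp_rot': array([-1.79894862e+02, -9.98363700e-03,  1.64884341e+01]), 'force': array([-0.13597584,  0.20807263, -0.00577192]), 'moment': array([-0.02378972,  0.05021659, -0.00422104]), 'grip_force': 0.0, 'width': 0.09514220289040017}
```

View pics/top0.png

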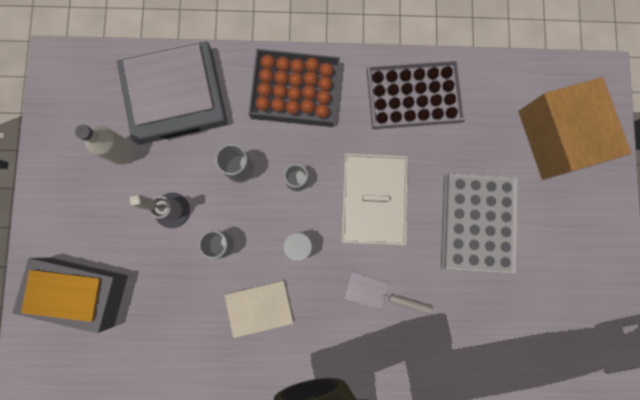

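View pics/scene0.png

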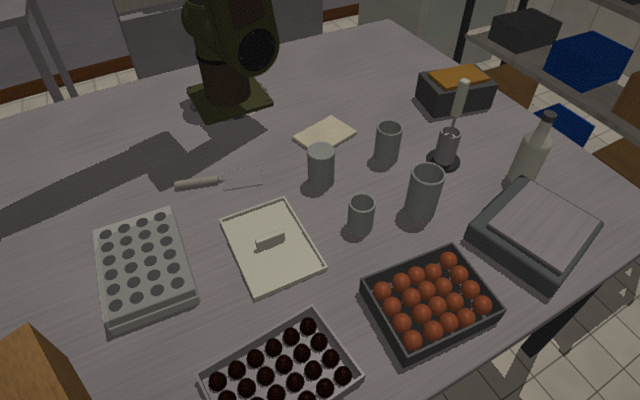

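The top view shows the beakers: small at (297,177), large at (232,160), medium at (214,244) and clean (mouth down) at (298,246). The stand is at (170,209) with the handle top at (136,201), the separator at (375,199) and the moulds at (481,223). The scene view shows the same set, with the handle top at (462,82).

```bash
python3 - <<'E'
from h import *
a=load('top0')['img'][135:275,118:318]; cv2.imwrite('pics/ct.png',cv2.resize(a,None,fx=4,fy=4,interpolation=cv2.INTER_CUBIC))
b=load('scene0')['img'][70:250,300:500]; cv2.imwrite('pics/cs.png',cv2.resize(b,None,fx=3.3,fy=3.3,interpolation=cv2.INTER_CUBIC))
E
```

```text
(no output)
```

View pics/ct.png

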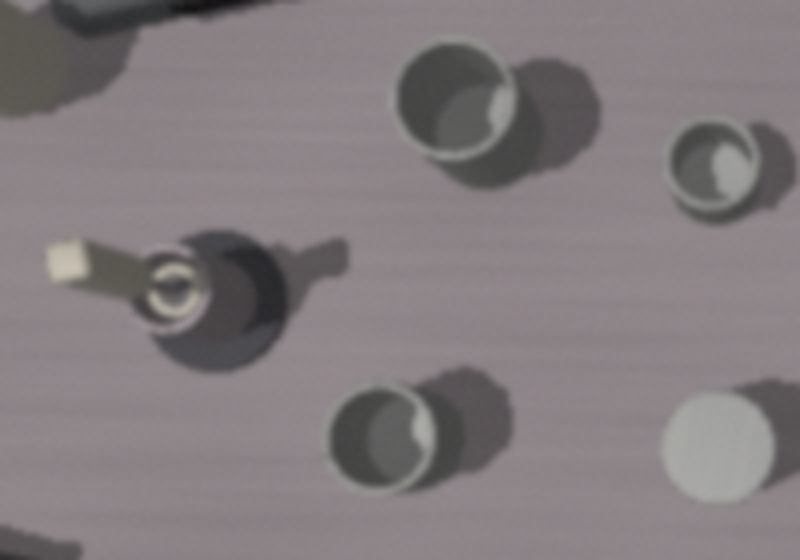

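View pics/cs.png

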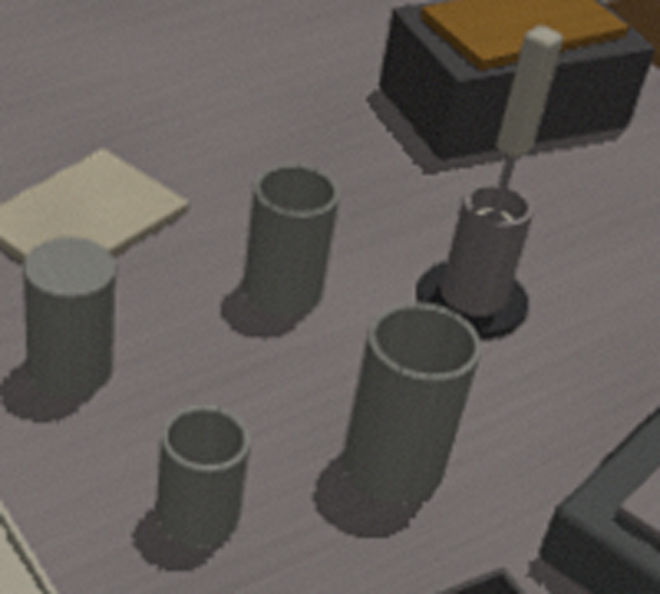

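The crops give rim centres. In the top crop they are large (454,98), small (713,164), medium (381,437), clean (718,447), sleeve (172,289) and handle top (67,261). The scene crop shows the same rims. Next I triangulate these.

```bash
python3 - <<'E'
from h import *
t=load('top0');s=load('scene0')
f=lambda p,k,o:(np.array(p)+.5)/k-.5+np.array(o)
P=dict(small=((713,164),(206,439),.075),medium=((381,437.5),(295.5,191.5),.095),large=((454,98),(424.5,343),.115),clean=((718.5,447),(70.5,267),.095),sleeve=((172,289),(496,207.5),.093),handle=((67,261),(544,38),.228))
for n,(a,b,z) in P.items():
    ua=f(a,4,(118,135));ub=f(b,3.3,(300,70))
    p,e=tri(t,ua,s,ub); print(n,p.round(4),'err',e.round(4),'top@z',onz(t,ua,z)[0].round(4),'scene@z',onz(s,ub,z)[0].round(4), 'r',np.hypot(*p[:2]).round(3))
# separator & moulds by masks
g=t['img'];
hsv=cv2.cvtColor(g,cv2.COLOR_BGR2HSV); print(g[165,360],g[225,390],g[199,375],g[180,481],g[243,350])
hs=s['img']; print(hs[225,245],hs[270,300],hs[215,120])
a=g[140:285,335:530]; a=cv2.resize(a,None,fx=4,fy=4,interpolation=cv2.INTER_CUBIC); cv2.imwrite('pics/ct2.png',a)
b=hs[190:350,85:335]; cv2.imwrite('pics/cs2.png',cv2.resize(b,None,fx=3.2,fy=3.2,interpolation=cv2.INTER_CUBIC))
E
```

```text
small [0.6003 0.0816 0.073 ] err 0.0012 top@z [0.5997 0.081  0.075 ] scene@z [0.602  0.0811 0.075 ] r 0.606
medium [0.445  0.2533 0.0935] err 0.0006 top@z [0.4452 0.2532 0.095 ] scene@z [0.4465 0.2517 0.095 ] r 0.512
large [0.6264 0.2188 0.113 ] err 0.0 top@z [0.626  0.2184 0.115 ] scene@z [0.6279 0.2171 0.115 ] r 0.663
clean [0.4437 0.0736 0.0945] err 0.0005 top@z [0.4436 0.0733 0.095 ] scene@z [0.4443 0.0736 0.095 ] r 0.45
sleeve [0.5229 0.3709 0.0904] err 0.0004 top@z [0.5225 0.3698 0.093 ] scene@z [0.5253 0.3683 0.093 ] r 0.641
handle [0.5229 0.3738 0.2249] err 0.0011 top@z [0.523  0.3731 0.228 ] scene@z [0.5265 0.3689 0.228 ] r 0.643
[168 182 188] [170 183 190] [161 173 179] [138 140 143] [146 146 154]
[136 153 157] [141 156 159] [107 107 115]
```

View pics/ct2.png

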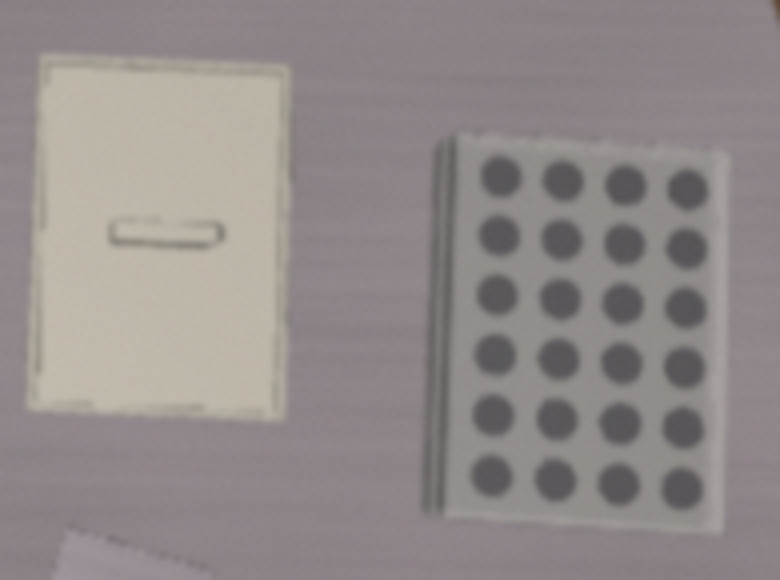

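View pics/cs2.png

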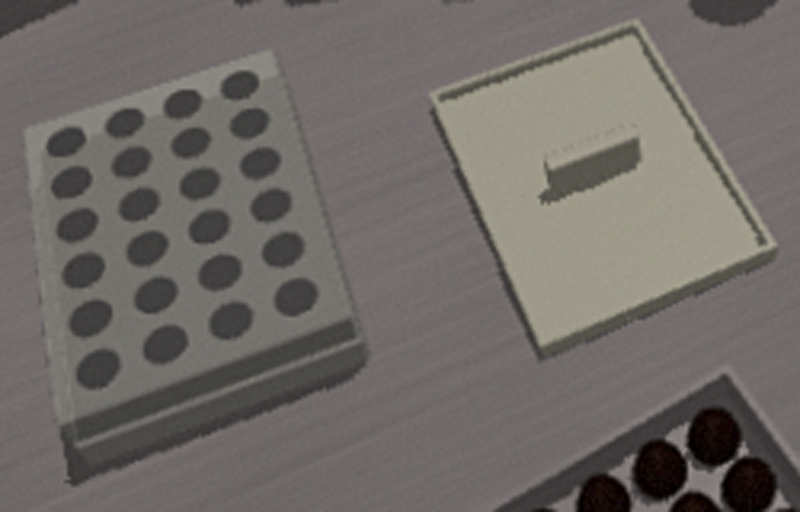

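Top crop: separator corners at (40,54), (291,66), (285,421) and (28,410), with the rib around (164,231). Mould top corners are (456,134), (730,152), (722,533) and (442,515). The scene crop shows the same pieces, with the rib top around (593,148). The rib is upright.

```bash
python3 - <<'E'
from h import *
t=load('top0');s=load('scene0')
f=lambda p,k,o:(np.array(p,float)+.5)/k-.5+np.array(o)
T=lambda p:f(p,4,(335,140)); S=lambda p:f(p,3.2,(85,190))
def q(n,c,z,d,F):
    P=onz(d,F(c),z); l=[np.linalg.norm(P[i]-P[(i+1)%4]).round(4) for i in range(4)]
    y=lambda a,b:np.degrees(np.arctan2(*(P[b]-P[a])[[1,0]])).round(2)
    print(n,P.mean(0).round(4),l,'xdir',y(3,0),y(2,1),'ydir-90',y(1,0)-90,y(2,3)-90)
q('sep',[(40,54),(291,66),(285,421),(28,410)],.013,t,T)
q('moul',[(456,134),(730,152),(722,533),(442,515)],.05,t,T)
q('sepS',[(774,249),(542,352),(433,96),(636,22)],.009,s,S)
for a,b in [((776,247),0),((541,345),0),((432,94),0),((636,20),0)]: print(onz(s,S(a),.013).round(4))
# moulds scene: top corners
for a in [(275,50),(24,130),(62,428),(355,320)]: print('m',onz(s,S(a),.05).round(4))
M=[((275,50),(442,515)),((24,130),(722,533)),((355,320),(456,134))]
for a,b in M: p,e=tri(t,T(b),s,S(a)); print('mt',p.round(4),e.round(4))
for a,b in [((776,247),(40,54)),((541,345),(291,66)),((432,94),(285,421)),((636,20),(28,410))]: p,e=tri(t,T(b),s,S(a)); print('st',p.round(4),e.round(4))
p,e=tri(t,T((165,231)),s,S((593,148))); print('rib',p,e)
# handle top corners
F=lambda p:f(p,4,(118,135)); print(onz(t,F([(48,242),(86,240),(88,280),(50,283)]),.228).round(4))
E
```

```text
sep [ 0.5591 -0.1036  0.013 ] [np.float64(0.1499), np.float64(0.2105), np.float64(0.1498), np.float64(0.2108)] xdir -1.21 -1.23 ydir-90 -1.5100000000000051 -1.3900000000000006
moul [ 0.5053 -0.3413  0.05  ] [np.float64(0.1587), np.float64(0.2167), np.float64(0.1581), np.float64(0.2164)] xdir -2.98 -3.15 ydir-90 -2.549999999999997 -2.6899999999999977
sepS [ 0.5578 -0.1034  0.009 ] [np.float64(0.1488), np.float64(0.2112), np.float64(0.1471), np.float64(0.2099)] xdir -1.51 -1.96 ydir-90 -0.4200000000000017 -0.9099999999999966
[[ 0.6652 -0.0318  0.013 ]]
[[ 0.6605 -0.1802  0.013 ]]
[[ 0.453  -0.1743  0.013 ]]
[[ 0.4556 -0.0272  0.013 ]]
m [[ 0.4023 -0.257   0.05  ]]
m [[ 0.3937 -0.4153  0.05  ]]
m [[ 0.6127 -0.4245  0.05  ]]
m [[ 0.6209 -0.268   0.05  ]]
mt [ 0.4008 -0.257   0.0486] 0.0001
mt [ 0.3934 -0.4151  0.0495] 0.0007
mt [ 0.6178 -0.2686  0.0458] 0.001
st [ 0.6659 -0.0314  0.0137] 0.0013
st [ 0.6619 -0.1804  0.0153] 0.0002
st [ 0.4524 -0.1752  0.0128] 0.0022
st [ 0.4555 -0.0268  0.0127] 0.0007
rib [ 0.55969442 -0.10284527  0.03261044] 0.0005458711380908808
[[0.5317 0.3825 0.228 ]
 [0.533  0.3649 0.228 ]
 [0.5143 0.3628 0.228 ]
 [0.5126 0.3802 0.228 ]]
```

step_arm(
  commands=[
    [-1, [0, 0, -0.015], -8.5],
    [-1, [0, 0, -0.03], -17],
    [-1, [0, 0, -0.045], -25.5],
    [-1, [0, 0, -0.06], -34],
    [-1, [0, 0, -0.072], -42.5],
  ],
  grip_force=30,
)

```text
clock: 0.6
position: [0.1844, -0.6232, 0.2901]
tcp_rot: [-180.0, -0.0, 59.3]
force: [0.5, 0.7, -0.2]
width: 0.0951
grip_force: 0.0
```

step_arm(
  commands=[
    [-1, [0, 0, 0], -8],
    [-1, [0, 0, 0], -16],
    [-1, [0, 0, 0], -24],
    [-1, [0, 0, 0], -31.01],
    [-1, [0, 0, 0], -31.01],
  ],
)

```text
clock: 1.1
position: [0.1844, -0.623, 0.289]
tcp_rot: [-180.0, -0.1, 90.0]
force: [-0.3, -0.1, -0.0]
width: 0.0952
grip_force: 0.0
```

step_arm(
  commands=[
    [-1, [0.04, 0.0136, 0], 0],
    [-1, [0.08, 0.0272, 0], 0],
    [-1, [0.12, 0.0408, 0], 0],
    [-1, [0.16, 0.0544, 0], 0],
    [-1, [0.2, 0.068, 0], 0],
  ],
)

```text
clock: 1.6
position: [0.2527, -0.4215, 0.2893]
tcp_rot: [180.0, -0.0, 89.8]
force: [0.2, -0.2, 1.8]
width: 0.0952
grip_force: 0.0
```

step_arm(
  commands=[
    [-1, [0.04, 0.0136, 0], 0],
    [-1, [0.08, 0.0272, 0], 0],
    [-1, [0.12, 0.0408, 0], 0],
    [-1, [0.16, 0.0544, 0], 0],
    [-1, [0.2, 0.068, 0], 0],
  ],
)

```text
clock: 2.1
position: [0.3205, -0.2216, 0.2896]
tcp_rot: [180.0, 0.0, 89.8]
force: [1.5, -0.3, 1.1]
width: 0.0951
grip_force: 0.0
```

step_arm(
  commands=[
    [-1, [0.04, 0.0136, 0], 0],
    [-1, [0.08, 0.0272, 0], 0],
    [-1, [0.12, 0.0408, 0], 0],
    [-1, [0.16, 0.0544, 0], 0],
    [-1, [0.2, 0.068, 0], 0],
  ],
)

```text
clock: 2.6
position: [0.3885, -0.0215, 0.2898]
tcp_rot: [180.0, 0.0, 89.8]
force: [-0.2, -0.1, 0.5]
width: 0.095
grip_force: 0.0
```

step_arm(
  commands=[
    [-1, [0.04, 0.0136, 0], 0],
    [-1, [0.08, 0.0272, 0], 0],
    [-1, [0.12, 0.0408, 0], 0],
    [-1, [0.16, 0.0544, 0], 0],
    [-1, [0.2, 0.068, 0], 0],
  ],
)

```text
clock: 3.1
position: [0.4565, 0.1786, 0.2896]
tcp_rot: [180.0, 0.0, 89.9]
force: [0.4, -0.6, 1.2]
width: 0.0951
grip_force: 0.0
```

step_arm(
  commands=[
    [-1, [0.04, 0.0136, 0], 0],
    [-1, [0.08, 0.0272, 0], 0],
    [-1, [0.12, 0.0408, 0], 0],
    [-1, [0.16, 0.0544, 0], 0],
    [-1, [0.194, 0.068, 0], 0],
  ],
)

```text
clock: 3.6
position: [0.5245, 0.3728, 0.2892]
tcp_rot: [-180.0, 0.0, 89.9]
force: [1.2, -0.8, -0.3]
width: 0.0949
grip_force: 0.0
```

step_arm(
  commands=[
    [-1, [0, 0, 0], 0],
    [-1, [0, 0, 0], 0],
    [-1, [0, 0, 0], 0],
    [-1, [0, 0, 0], 0],
    [-1, [0, 0, 0], 0],
  ],
)

```text
clock: 4.1
position: [0.5244, 0.3698, 0.2903]
tcp_rot: [180.0, -0.0, 89.9]
force: [-0.5, -0.2, -1.4]
width: 0.0947
grip_force: 0.0
```

step_arm(
  commands=[
    [-1, [0, 0, 0.02], 0],
    [-1, [0, 0, 0.04], 0],
    [-1, [0, 0, 0.06], 0],
    [-1, [0, 0, 0.08], 0],
    [-1, [0, 0, 0.091], 0],
  ],
)

```text
clock: 4.6
position: [0.5237, 0.3697, 0.1969]
tcp_rot: [-179.9, 0.1, 89.9]
force: [-0.3, 0.8, -0.3]
width: 0.095
grip_force: 0.0
```

step_arm(
  commands=[
    [1, [0, 0, 0], 0],
    [1, [0, 0, 0], 0],
    [1, [0, 0, 0], 0],
    [1, [0, 0, 0], 0],
    [1, [0, 0, 0], 0],
  ],
  grip_force=30,
)

```text
clock: 5.1
position: [0.5249, 0.371, 0.1998]
tcp_rot: [179.9, -0.0, 90.0]
force: [0.0, -0.0, -1.0]
width: 0.0603
grip_force: 0.0
```

step_arm(
  commands=[
    [1, [0, 0, 0], 0],
    [1, [0, 0, 0], 0],
    [1, [0, 0, 0], 0],
    [1, [0, 0, 0], 0],
    [1, [0, 0, 0], 0],
  ],
)

```text
clock: 5.6
position: [0.5244, 0.3707, 0.1986]
tcp_rot: [-180.0, 0.0, 90.0]
force: [0.4, 0.4, -0.1]
width: 0.0223
grip_force: 30.0
```

```bash
cat >> h.py <<'E'
H=dict(small=.075,medium=.095,large=.115,clean=.095); RAD=dict(small=.027,medium=.0305,large=.034,clean=.0305)
LAST=dict(small=(.6,.081),medium=(.4452,.2532),large=(.626,.2184),clean=(.4436,.0733))
def beakers(d,k=4):
    "rim circles in the top view, cast on their rim planes"
    out={}
    for n,z in H.items():
        c=proj(d,[LAST[n][0],LAST[n][1],z])[0]; e=proj(d,[LAST[n][0],LAST[n][1]+RAD[n],z])[0]; r=np.linalg.norm(e-c)
        o=np.maximum((c-45).astype(int),0); g=cv2.cvtColor(d['img'],cv2.COLOR_BGR2GRAY)[o[1]:o[1]+90,o[0]:o[0]+90]
        g=cv2.resize(g,None,fx=k,fy=k,interpolation=cv2.INTER_CUBIC)
        C=cv2.HoughCircles(g,cv2.HOUGH_GRADIENT,1,30,param1=80,param2=18,minRadius=int(r*k*.94),maxRadius=int(r*k*1.06)+1)
        out[n]=[] if C is None else [tuple(onz(d,(np.array(q[:2])+.5)/k-.5+o,z)[0][:2].round(4))+(round(float(q[2]/k/r),2),) for q in C[0][:3]]
    return out
E
python3 - <<'E'
from h import *
print(beakers(load('top0'))); print(beakers(grab('top','top1.png'))); print(ctrl.get_state()['width'])
grab('scene','scene1.png')
E
```

```text
{'small': [], 'medium': [(np.float64(0.4452), np.float64(0.2524), 0.93)], 'large': [(np.float64(0.6251), np.float64(0.2186), 0.94)], 'clean': [(np.float64(0.4427), np.float64(0.0755), 1.04)]}
{'small': [(np.float64(0.6022), np.float64(0.0819), 0.96)], 'medium': [], 'large': [], 'clean': [(np.float64(0.4438), np.float64(0.0739), 0.99)]}
0.023012751797290527
```

step_arm(
  commands=[
    [1, [0, 0, -0.03], 0],
    [1, [0, 0, -0.06], 0],
    [1, [0, 0, -0.09], 0],
    [1, [0, 0, -0.12], 0],
    [1, [0, 0, -0.15], 0],
  ],
)

```text
clock: 6.2
position: [0.5243, 0.3706, 0.3496]
tcp_rot: [-180.0, 0.0, 90.0]
force: [-0.3, -0.1, -0.6]
width: 0.0229
grip_force: 30.0
```

step_arm(
  commands=[
    [1, [-0.03, 0.008, 0], 0],
    [1, [-0.06, 0.016, 0], 0],
    [1, [-0.09, 0.024, 0], 0],
    [1, [-0.12, 0.032, 0], 0],
    [1, [-0.15, 0.0385, 0], 0],
  ],
)

```text
clock: 6.7
position: [0.5631, 0.2195, 0.3484]
tcp_rot: [-180.0, 0.0, 90.0]
force: [0.0, -0.8, -0.0]
width: 0.0225
grip_force: 30.0
```

step_arm(
  commands=[
    [1, [-0.03, 0.008, 0], 0],
    [1, [-0.06, 0.016, 0], 0],
    [1, [-0.09, 0.024, 0], 0],
    [1, [-0.12, 0.032, 0], 0],
    [1, [-0.1395, 0.038, 0], 0],
  ],
)

```text
clock: 7.2
position: [0.6012, 0.0792, 0.3484]
tcp_rot: [-180.0, 0.0, 89.9]
force: [0.5, -0.0, -0.5]
width: 0.0226
grip_force: 30.0
```

```bash
sed -i 's/param2=18/param2=13/; s/r\*k\*.94/r*k*.91/; s/1.06)+1/1.05)/' h.py
python3 - <<'E'
from h import *
print(beakers(load('top0'))); d=grab('top','top2.png');print(beakers(d)); s=ctrl.get_state(); print(s['position'],s['width'],s['force'])
e=grab('scene','scene2.png')
cv2.imwrite('pics/v2.png',np.hstack([cv2.resize(d['img'][90:310,110:400],None,fx=1.4,fy=1.4),cv2.resize(e['img'][20:240,270:550],None,fx=1.4,fy=1.4)]))
E
```

```text
{'small': [(np.float64(0.5977), np.float64(0.0823), 0.91)], 'medium': [(np.float64(0.4442), np.float64(0.2519), 0.91)], 'large': [(np.float64(0.6241), np.float64(0.2175), 0.93)], 'clean': [(np.float64(0.4438), np.float64(0.0723), 0.94)]}
{'small': [], 'medium': [(np.float64(0.4436), np.float64(0.2524), 0.91), (np.float64(0.5173), np.float64(0.3363), 0.93)], 'large': [(np.float64(0.6257), np.float64(0.2171), 0.93)], 'clean': []}
[0.60183699 0.07699391 0.34822619] 0.02288838949614943 [ 0.66913821 -1.75442887 -1.16703622]
```

View pics/v2.png

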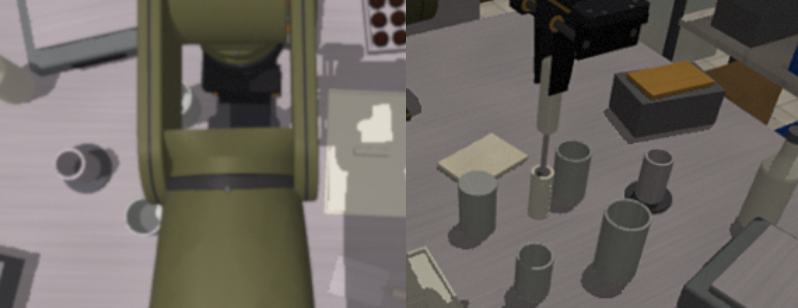

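The brush hangs plumb with the tip at about scene (366,174). The small beaker's rim is still at (361,203), so it hasn't moved. Large and medium are also unmoved.

```bash
python3 - <<'E'
from h import *
d=load('scene2'); print(proj(d,[[.6005,.0815,.158],[.6005,.0815,.228],[.5992,.0809,.075]]).round(1))
cv2.imwrite('pics/v3.png',cv2.resize(d['img'][60:260,300:440],None,fx=3,fy=3,interpolation=cv2.INTER_CUBIC))
E
```

```text
[[365.  171.4]
 [368.1 141.4]
 [361.2 201.8]]
```

View pics/v3.png

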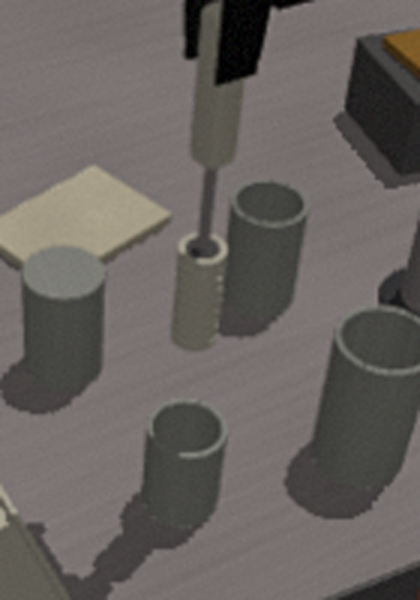

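step_arm(
  commands=[
    [1, [0, 0, 0.02], 0],
    [1, [0, 0, 0.04], 0],
    [1, [0, 0, 0.06], 0],
    [1, [0, 0, 0.08], 0],
    [1, [0, 0, 0.095], 0],
  ],
)

```text
clock: 7.8
position: [0.6002, 0.0821, 0.2519]
tcp_rot: [-179.9, -0.0, 90.0]
force: [-0.5, 0.5, -1.0]
width: 0.0226
grip_force: 30.0
```

step_arm(
  commands=[
    [1, [0, 0, 0.015], 0],
    [1, [0, 0, 0.03], 0],
    [1, [0, 0, 0.04], 0],
    [1, [0, 0, 0.05], 0],
    [1, [0, 0, 0.05], 0],
  ],
)

```text
clock: 8.3
position: [0.6002, 0.0812, 0.202]
tcp_rot: [-179.8, 0.0, 90.0]
force: [0.0, -0.2, -0.7]
width: 0.0224
grip_force: 30.0
```

step_arm(
  commands=[
    [1, [0, 0, 0], 0],
    [1, [0, 0, 0], 0],
    [1, [0, 0, 0], 0],
    [1, [0, 0, 0], 0],
    [1, [0, 0, 0], 0],
  ],
)

```text
clock: 8.8
position: [0.6011, 0.0812, 0.2042]
tcp_rot: [180.0, -0.0, 90.0]
force: [0.5, -0.4, -1.3]
width: 0.0226
grip_force: 30.0
```

step_arm(
  commands=[
    [1, [0, 0, -0.015], 0],
    [1, [0, 0, -0.03], 0],
    [1, [0, 0, -0.043], 0],
    [1, [0, 0, -0.043], 0],
    [1, [0, 0, -0.043], 0],
  ],
)

```text
clock: 9.3
position: [0.6014, 0.0812, 0.2478]
tcp_rot: [179.9, -0.0, 90.0]
force: [0.2, -0.7, -1.0]
width: 0.0226
grip_force: 30.0
```

step_arm(
  commands=[
    [1, [0, 0, 0], 0],
    [1, [0, 0, 0], 0],
    [1, [0, 0, 0], 0],
    [1, [0, 0, 0.015], 0],
    [1, [0, 0, 0.03], 0],
  ],
)

```text
clock: 9.8
position: [0.601, 0.0812, 0.2156]
tcp_rot: [180.0, 0.0, 90.0]
force: [-0.2, -0.0, -1.4]
width: 0.0225
grip_force: 30.0
```

step_arm(
  commands=[
    [1, [0, 0, 0.013], 0],
    [1, [0, 0, 0.013], 0],
    [1, [0, 0, 0.013], 0],
    [1, [0, 0, 0.013], 0],
    [1, [0, 0, 0.013], 0],
  ],
)

```text
clock: 10.3
position: [0.6015, 0.0813, 0.2048]
tcp_rot: [179.9, -0.0, 90.0]
force: [0.3, -0.9, -0.9]
width: 0.0225
grip_force: 30.0
```

```bash
python3 - <<'E'
from h import *
d=grab('scene','scene3.png'); t=grab('top','top3.png'); print(beakers(t)); print(ctrl.get_state()['position'])
cv2.imwrite('pics/v4.png',np.hstack([cv2.resize(d['img'][60:260,300:500],None,fx=2,fy=2),cv2.resize(t['img'][100:300,120:320],None,fx=2,fy=2)]))
E
```

```text
{'small': [], 'medium': [(np.float64(0.4431), np.float64(0.2529), 0.92)], 'large': [(np.float64(0.6274), np.float64(0.2166), 0.96)], 'clean': []}
[0.60140114 0.08126798 0.20461328]
```

View pics/v4.png

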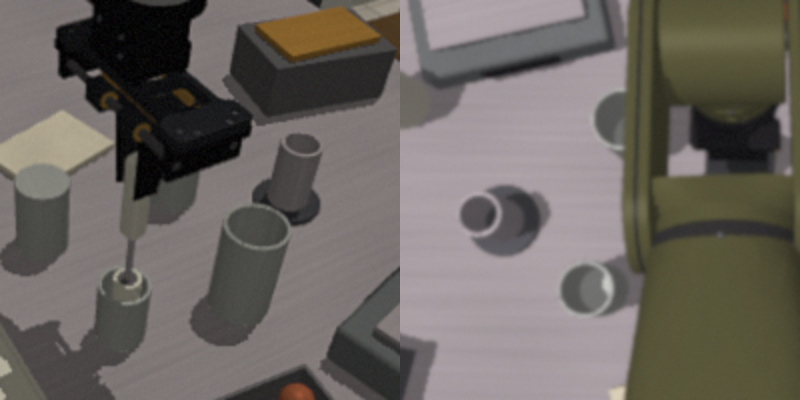

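step_arm(
  commands=[
    [1, [0, 0, -0.03], 0],
    [1, [0, 0, -0.06], 0],
    [1, [0, 0, -0.09], 0],
    [1, [0, 0, -0.12], 0],
    [1, [0, 0, -0.145], 0],
  ],
)

```text
clock: 10.9
position: [0.6012, 0.0813, 0.3514]
tcp_rot: [179.9, -0.0, 90.0]
force: [-0.5, 0.6, -0.4]
width: 0.0226
grip_force: 30.0
```

step_arm(
  commands=[
    [1, [0.02, -0.018, 0], 0],
    [1, [0.04, -0.036, 0], 0],
    [1, [0.06, -0.054, 0], 0],
    [1, [0.08, -0.072, 0], 0],
    [1, [0.1, -0.09, 0], 0],
  ],
)

```text
clock: 11.4
position: [0.5103, 0.1819, 0.3493]
tcp_rot: [179.9, -0.0, 90.0]
force: [-0.8, 0.0, -0.5]
width: 0.0223
grip_force: 30.0
```

step_arm(
  commands=[
    [1, [0.02, -0.018, 0], 0],
    [1, [0.04, -0.036, 0], 0],
    [1, [0.06, -0.054, 0], 0],
    [1, [0.0715, -0.0653, 0], 0],
    [1, [0.0715, -0.0653, 0], 0],
  ],
)

```text
clock: 11.9
position: [0.4448, 0.2538, 0.3494]
tcp_rot: [179.9, -0.0, 90.1]
force: [1.0, -0.6, -0.3]
width: 0.0227
grip_force: 30.0
```

step_arm(
  commands=[
    [1, [0, 0, 0.0], 0],
    [1, [0, 0, 0.02], 0],
    [1, [0, 0, 0.04], 0],
    [1, [0, 0, 0.06], 0],
    [1, [0, 0, 0.08], 0],
  ],
)

```text
clock: 12.4
position: [0.4466, 0.2517, 0.2679]
tcp_rot: [180.0, 0.0, 89.9]
force: [0.5, -0.4, -0.7]
width: 0.0226
grip_force: 30.0
```

step_arm(
  commands=[
    [1, [0, 0, 0.02], 0],
    [1, [0, 0, 0.04], 0],
    [1, [0, 0, 0.055], 0],
    [1, [0, 0, 0.065], 0],
    [1, [0, 0, 0.065], 0],
  ],
)

```text
clock: 12.9
position: [0.4452, 0.252, 0.2021]
tcp_rot: [-179.8, 0.1, 90.0]
force: [-0.2, 0.3, -0.8]
width: 0.0223
grip_force: 30.0
```

step_arm(
  commands=[
    [1, [0, 0, 0], 0],
    [1, [0, 0, 0], 0],
    [1, [0, 0, 0], 0],
    [1, [0, 0, 0], 0],
    [1, [0, 0, 0], 0],
  ],
)

```text
clock: 13.4
position: [0.4458, 0.2529, 0.2042]
tcp_rot: [180.0, -0.0, 90.0]
force: [0.6, 0.1, -0.7]
width: 0.0227
grip_force: 30.0
```

step_arm(
  commands=[
    [1, [0, 0, -0.02], 0],
    [1, [0, 0, -0.04], 0],
    [1, [0, 0, -0.057], 0],
    [1, [0, 0, -0.057], 0],
    [1, [0, 0, -0.057], 0],
  ],
)

```text
clock: 13.9
position: [0.4457, 0.2528, 0.2608]
tcp_rot: [180.0, -0.0, 90.0]
force: [-0.1, 0.2, -1.4]
width: 0.0227
grip_force: 30.0
```

step_arm(
  commands=[
    [1, [0, 0, 0], 0],
    [1, [0, 0, 0], 0],
    [1, [0, 0, 0], 0],
    [1, [0, 0, 0.02], 0],
    [1, [0, 0, 0.04], 0],
  ],
)

```text
clock: 14.4
position: [0.446, 0.2529, 0.2207]
tcp_rot: [179.9, -0.0, 90.0]
force: [0.8, 0.5, -1.1]
width: 0.023
grip_force: 30.0
```

step_arm(
  commands=[
    [1, [0, 0, 0.017], 0],
    [1, [0, 0, 0.017], 0],
    [1, [0, 0, 0.017], 0],
    [1, [0, 0, 0.017], 0],
    [1, [0, 0, 0.017], 0],
  ],
)

```text
clock: 14.9
position: [0.4464, 0.253, 0.2052]
tcp_rot: [179.9, -0.1, 90.0]
force: [-0.7, -0.7, -0.6]
width: 0.0223
grip_force: 30.0
```

```bash
python3 - <<'E'
from h import *
d=grab('scene','scene4.png'); t=grab('top','top4.png'); print(beakers(t)); print(ctrl.get_state()['position'])
cv2.imwrite('pics/v5.png',np.hstack([cv2.resize(d['img'][60:260,300:500],None,fx=2,fy=2),cv2.resize(t['img'][100:300,120:320],None,fx=2,fy=2)]))
E
```

```text
{'small': [(np.float64(0.6016), np.float64(0.0824), 0.99)], 'medium': [], 'large': [(np.float64(0.6235), np.float64(0.2196), 0.92)], 'clean': [(np.float64(0.4438), np.float64(0.0744), 0.98)]}
[0.44614118 0.25293102 0.20478249]
```

View pics/v5.png

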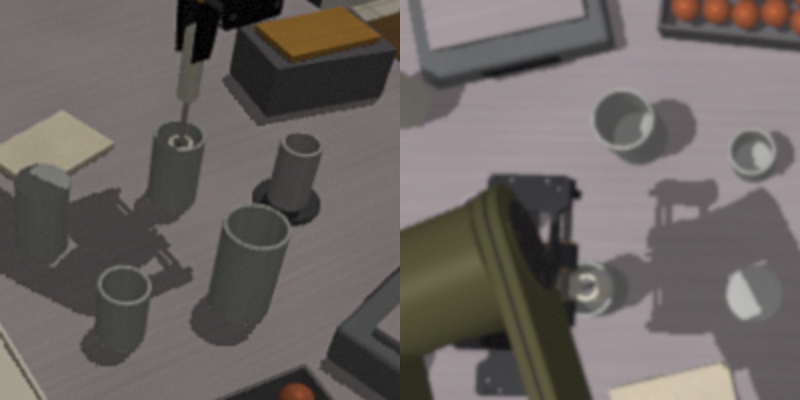

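The brush is at the bottom of the medium beaker. The large beaker hasn't moved, so it's next.

step_arm(
  commands=[
    [1, [0, 0, -0.03], 0],
    [1, [0, 0, -0.06], 0],
    [1, [0, 0, -0.09], 0],
    [1, [0, 0, -0.12], 0],
    [1, [0, 0, -0.145], 0],
  ],
)

```text
clock: 15.5
position: [0.4459, 0.2528, 0.3514]
tcp_rot: [179.9, -0.1, 90.0]
force: [0.3, 0.1, -0.9]
width: 0.023
grip_force: 30.0
```

step_arm(
  commands=[
    [1, [0, 0, 0], 0],
    [1, [-0.009, 0.046, 0], 0],
    [1, [-0.018, 0.092, 0], 0],
    [1, [-0.027, 0.138, 0], 0],
    [1, [-0.0347, 0.181, 0], 0],
  ],
)

```text
clock: 16.0
position: [0.628, 0.2173, 0.3465]
tcp_rot: [-179.9, 0.0, 90.0]
force: [-0.2, 0.8, -0.7]
width: 0.0231
grip_force: 30.0
```

step_arm(
  commands=[
    [1, [0, 0, 0.0], 0],
    [1, [0, 0, 0], 0],
    [1, [0, 0, 0.02], 0],
    [1, [0, 0, 0.04], 0],
    [1, [0, 0, 0.06], 0],
  ],
)

```text
clock: 16.5
position: [0.6252, 0.2186, 0.2885]
tcp_rot: [180.0, -0.0, 90.1]
force: [0.2, 0.9, -0.3]
width: 0.0196
grip_force: 30.0
```

step_arm(
  commands=[
    [1, [0, 0, 0.02], 0],
    [1, [0, 0, 0.04], 0],
    [1, [0, 0, 0.06], 0],
    [1, [0, 0, 0.075], 0],
    [1, [0, 0, 0.085], 0],
  ],
)

```text
clock: 17.0
position: [0.6252, 0.2183, 0.2024]
tcp_rot: [-179.9, 0.0, 90.0]
force: [0.4, -0.5, -0.4]
width: 0.0198
grip_force: 30.0
```

step_arm(
  commands=[
    [1, [0, 0, 0], 0],
    [1, [0, 0, 0], 0],
    [1, [0, 0, 0], 0],
    [1, [0, 0, 0], 0],
    [1, [0, 0, 0], 0],
  ],
)

```text
clock: 17.5
position: [0.6271, 0.2181, 0.2046]
tcp_rot: [179.9, -0.0, 90.0]
force: [-0.5, 0.3, -0.3]
width: 0.0198
grip_force: 30.0
```

step_arm(
  commands=[
    [1, [0, 0, -0.025], 0],
    [1, [0, 0, -0.05], 0],
    [1, [0, 0, -0.067], 0],
    [1, [0, 0, -0.067], 0],
    [1, [0, 0, -0.067], 0],
  ],
)

```text
clock: 18.0
position: [0.6267, 0.218, 0.2706]
tcp_rot: [180.0, -0.0, 90.0]
force: [0.4, 0.2, -1.9]
width: 0.0196
grip_force: 30.0
```

step_arm(
  commands=[
    [1, [0, 0, 0], 0],
    [1, [0, 0, 0], 0],
    [1, [0, 0, 0], 0],
    [1, [0, 0, 0.025], 0],
    [1, [0, 0, 0.05], 0],
  ],
)

```text
clock: 18.5
position: [0.6272, 0.2182, 0.221]
tcp_rot: [179.9, -0.0, 90.0]
force: [0.2, -0.0, -0.8]
width: 0.0195
grip_force: 30.0
```

step_arm(
  commands=[
    [1, [0, 0, 0.017], 0],
    [1, [0, 0, 0.017], 0],
    [1, [0, 0, 0.017], 0],
    [1, [0, 0, 0.017], 0],
    [1, [0, 0, 0.017], 0],
  ],
)

```text
clock: 19.0
position: [0.6274, 0.2183, 0.2054]
tcp_rot: [179.9, -0.0, 90.0]
force: [-1.0, 0.6, -0.7]
width: 0.0198
grip_force: 30.0
```

```bash
python3 - <<'E'
from h import *
d=grab('scene','scene5.png'); t=grab('top','top5.png'); print(beakers(t)); print(ctrl.get_state()['position'])
E
```

```text
{'small': [(np.float64(0.5965), np.float64(0.0834), 0.95)], 'medium': [], 'large': [], 'clean': []}
[0.6271344  0.21818082 0.20490887]
```

step_arm(
  commands=[
    [1, [0, 0, -0.03], 0],
    [1, [0, 0, -0.06], 0],
    [1, [0, 0, -0.09], 0],
    [1, [0, 0, -0.12], 0],
    [1, [0, 0, -0.145], 0],
  ],
)

```text
clock: 19.6
position: [0.6269, 0.2181, 0.3515]
tcp_rot: [179.9, -0.0, 90.0]
force: [0.5, 0.3, -0.7]
width: 0.0194
grip_force: 30.0
```

step_arm(
  commands=[
    [1, [0, 0, 0], 0],
    [1, [0.04, -0.0275, 0], 0],
    [1, [0.08, -0.055, 0], 0],
    [1, [0.12, -0.0825, 0], 0],
    [1, [0.153, -0.102, 0], 0],
  ],
)

```text
clock: 20.1
position: [0.5226, 0.3725, 0.3469]
tcp_rot: [-179.9, 0.0, 90.0]
force: [0.2, -0.4, -0.2]
width: 0.02
grip_force: 30.0
```

step_arm(
  commands=[
    [1, [0, 0, 0], 0],
    [1, [0, 0, 0], 0],
    [1, [0, 0, 0], 0],
    [1, [0, 0, 0], 0],
    [1, [0, 0, 0], 0],
  ],
)

```text
clock: 20.6
position: [0.5254, 0.37, 0.3485]
tcp_rot: [-180.0, 0.0, 89.9]
force: [0.4, -0.2, -0.8]
width: 0.0201
grip_force: 30.0
```

```bash
python3 - <<'E'
from h import *
d=grab('scene','scene6.png'); t=grab('top','top6.png'); print(beakers(t)); print(ctrl.get_state()['position'])
a=cv2.resize(load('scene5')['img'][60:260,300:500],None,fx=2,fy=2)
cv2.imwrite('pics/v6.png',np.hstack([a,cv2.resize(d['img'][60:260,300:500],None,fx=2,fy=2)]))
E
```

```text
{'small': [(np.float64(0.6016), np.float64(0.083), 1.01)], 'medium': [(np.float64(0.4452), np.float64(0.2524), 0.95), (np.float64(0.5087), np.float64(0.338), 0.92)], 'large': [], 'clean': [(np.float64(0.4444), np.float64(0.0723), 0.92)]}
[0.52523052 0.3702798  0.34872431]
```

View pics/v6.png

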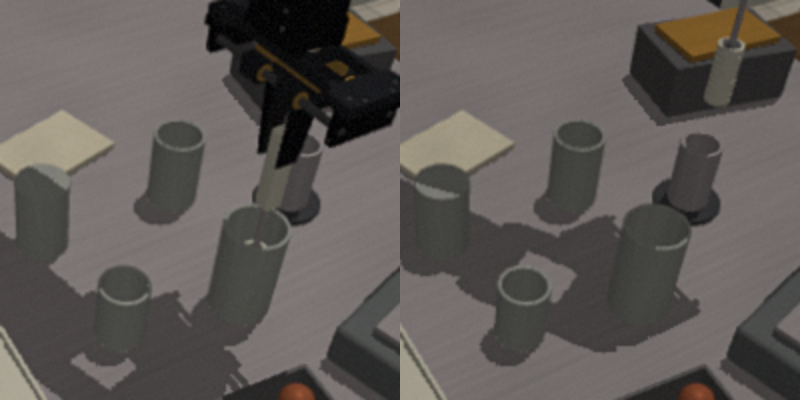

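The left half shows the brush at the bottom of the large beaker. In the right half it hangs above the stand, tip at about scene (459,110), and the beakers haven't moved. The grip width changed from 23 to 20 mm, so I'll check the brush pose by projection before lowering it.

```bash
python3 - <<'E'
from h import *
d=load('scene6'); print(proj(d,[[.5245,.371,.158],[.5245,.371,.228],[.5245,.371,.288],[.5237,.37,.093]]).round(1))
cv2.imwrite('pics/v7.png',cv2.resize(d['img'][0:180,400:520],None,fx=3.3,fy=3.3,interpolation=cv2.INTER_CUBIC))
E
```

```text
[[457.  108.5]
 [464.6  80.5]
 [471.7  54. ]
 [450.1 131.9]]
```

View pics/v7.png

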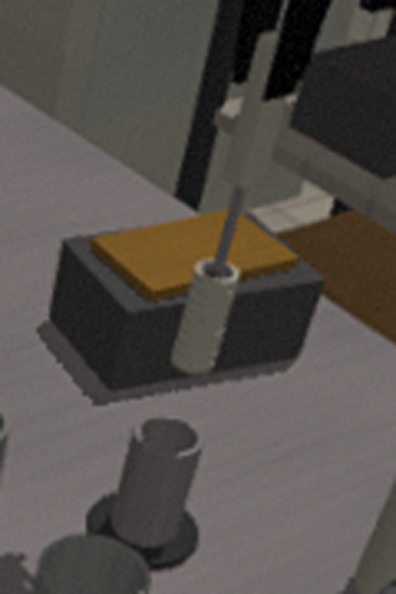

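The brush is plumb and lined up over the sleeve, so I'm lowering and releasing it.

step_arm(
  commands=[
    [1, [0, 0, 0.02], 0],
    [1, [0, 0, 0.04], 0],
    [1, [0, 0, 0.06], 0],
    [1, [0, 0, 0.075], 0],
    [1, [0, 0, 0.09], 0],
  ],
)

```text
clock: 21.2
position: [0.5249, 0.3708, 0.2579]
tcp_rot: [180.0, -0.0, 90.0]
force: [-0.2, -0.1, -0.9]
width: 0.0201
grip_force: 30.0
```

step_arm(
  commands=[
    [1, [0, 0, 0.015], 0],
    [1, [0, 0, 0.03], 0],
    [1, [0, 0, 0.045], 0],
    [1, [0, 0, 0.058], 0],
    [1, [0, 0, 0.058], 0],
  ],
)

```text
clock: 21.7
position: [0.5249, 0.3711, 0.2003]
tcp_rot: [180.0, -0.0, 90.0]
force: [0.1, -0.2, -1.0]
width: 0.0194
grip_force: 30.0
```

step_arm(
  commands=[
    [1, [0, 0, 0], 0],
    [1, [0, 0, 0], 0],
    [-1, [0, 0, 0], 0],
    [-1, [0, 0, 0], 0],
    [-1, [0, 0, 0], 0],
  ],
)

```text
clock: 22.2
position: [0.5248, 0.3711, 0.201]
tcp_rot: [180.0, -0.0, 90.0]
force: [-0.9, 0.2, 0.7]
width: 0.0386
grip_force: 0.0
```

step_arm(
  commands=[
    [-1, [0, 0, 0], 0],
    [-1, [0, 0, 0], 0],
    [-1, [0, 0, 0], 0],
    [-1, [0, 0, 0], 0],
    [-1, [0, 0, 0], 0],
  ],
)

```text
clock: 22.7
position: [0.5247, 0.371, 0.2008]
tcp_rot: [180.0, 0.0, 90.0]
force: [0.2, 0.2, -0.2]
width: 0.078
grip_force: 0.0
```

step_arm(
  commands=[
    [-1, [0, 0, -0.02], 0],
    [-1, [0, 0, -0.04], 0],
    [-1, [0, 0, -0.06], 0],
    [-1, [0, 0, -0.08], 0],
    [-1, [0, 0, -0.099], 0],
  ],
)

```text
clock: 23.2
position: [0.5247, 0.371, 0.3007]
tcp_rot: [180.0, -0.0, 90.0]
force: [0.2, -0.1, 0.2]
width: 0.095
grip_force: 0.0
```

step_arm(
  commands=[
    [-1, [-0.04, 0.003, 0], 0],
    [-1, [-0.08, 0.006, 0], 0],
    [-1, [-0.12, 0.009, 0], 0],
    [-1, [-0.16, 0.012, 0], 0],
    [-1, [-0.2, 0.015, 0], 0],
  ],
)

```text
clock: 23.7
position: [0.5395, 0.1696, 0.2999]
tcp_rot: [180.0, -0.0, 90.0]
force: [0.6, 0.3, -0.0]
width: 0.095
grip_force: 0.0
```

step_arm(
  commands=[
    [-1, [-0.04, 0.003, 0], 0],
    [-1, [-0.08, 0.006, 0], 0],
    [-1, [-0.12, 0.009, 0], 0],
    [-1, [-0.16, 0.012, 0], 0],
    [-1, [-0.2, 0.015, 0], 0],
  ],
)

```text
clock: 24.2
position: [0.5545, -0.0306, 0.3]
tcp_rot: [180.0, 0.0, 90.0]
force: [0.9, -0.4, -0.2]
width: 0.0952
grip_force: 0.0
```

step_arm(
  commands=[
    [-1, [-0.04, 0.003, 0], 0],
    [-1, [-0.0743, 0.0047, 0], 0],
    [-1, [-0.0743, 0.0047, 0], 1.4],
    [-1, [-0.0743, 0.0047, 0], 1.4],
    [-1, [-0.0743, 0.0047, 0], 1.4],
  ],
)

```text
clock: 24.7
position: [0.5594, -0.1024, 0.2998]
tcp_rot: [-180.0, -0.0, 88.7]
force: [-0.2, -0.0, -0.0]
width: 0.0952
grip_force: 0.0
```

step_arm(
  commands=[
    [-1, [0, 0, 0.04], 0],
    [-1, [0, 0, 0.08], 0],
    [-1, [0, 0, 0.12], 0],
    [-1, [0, 0, 0.15], 0],
    [-1, [0, 0, 0.18], 0],
  ],
)

```text
clock: 25.2
position: [0.5591, -0.1015, 0.1183]
tcp_rot: [-180.0, -0.0, 88.7]
force: [0.7, -0.7, 0.3]
width: 0.0951
grip_force: 0.0
```

step_arm(
  commands=[
    [-1, [0, 0, 0.02], 0],
    [-1, [0, 0, 0.04], 0],
    [-1, [0, 0, 0.05], 0],
    [-1, [0, 0, 0.05], 0],
    [-1, [0, 0, 0.05], 0],
  ],
)

```text
clock: 25.7
position: [0.56, -0.1028, 0.0706]
tcp_rot: [179.9, 0.0, 88.7]
force: [-0.1, -0.1, 1.1]
width: 0.0949
grip_force: 0.0
```

```bash
python3 - <<'E'
from h import *
d=grab('scene','scene7.png'); t=grab('top','top7.png'); print(beakers(t)); s=ctrl.get_state();print(s['position'],s['tcp_rot'])
cv2.imwrite('pics/v8.png',np.hstack([cv2.resize(d['img'][130:330,120:320],None,fx=2,fy=2),cv2.resize(d['img'][60:260,300:500],None,fx=2,fy=2)]))
E
```

```text
{'small': [(np.float64(0.6016), np.float64(0.0824), 1.01)], 'medium': [(np.float64(0.4436), np.float64(0.2529), 0.91)], 'large': [(np.float64(0.6246), np.float64(0.2175), 0.92)], 'clean': [(np.float64(0.4438), np.float64(0.0739), 1.0)]}
[ 0.56048959 -0.10326452  0.07135946] [1.79851481e+02 3.60408128e-02 8.86294269e+01]
```

View pics/v8.png

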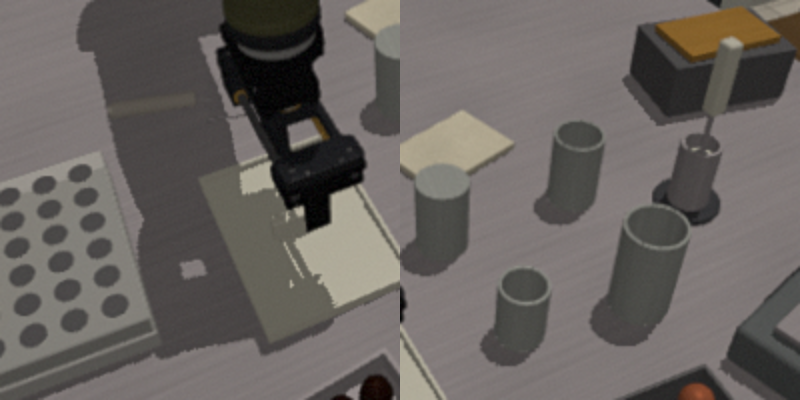

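Everything is unmoved, the brush is seated, and the gripper is centred over the rib. Next I grip the separator.

step_arm(
  commands=[
    [-1, [0, 0, 0.015], 0],
    [-1, [0, 0, 0.03], 0],
    [-1, [0, 0, 0.036], 0],
    [-1, [0, 0, 0.036], 0],
    [-1, [0, 0, 0.036], 0],
  ],
  grip_force=45,
)

```text
clock: 26.3
position: [0.5591, -0.1033, 0.0333]
tcp_rot: [-180.0, -0.0, 88.6]
force: [-0.1, -0.2, 0.4]
width: 0.0952
grip_force: 0.0
```

step_arm(
  commands=[
    [1, [0, 0, 0], 0],
    [1, [0, 0, 0], 0],
    [1, [0, 0, 0], 0],
    [1, [0, 0, 0], 0],
    [1, [0, 0, 0], 0],
  ],
)

```text
clock: 26.8
position: [0.5595, -0.1033, 0.034]
tcp_rot: [180.0, 0.0, 88.6]
force: [0.2, 0.7, 1.4]
width: 0.0606
grip_force: 0.0
```

step_arm(
  commands=[
    [1, [0, 0, 0], 0],
    [1, [0, 0, 0], 0],
    [1, [0, 0, 0], 0],
    [1, [0, 0, 0], 0],
    [1, [0, 0, 0], 0],
  ],
)

```text
clock: 27.3
position: [0.5593, -0.1033, 0.0337]
tcp_rot: [-180.0, -0.0, 88.6]
force: [-0.4, 0.5, -0.6]
width: 0.0201
grip_force: 0.0
```

step_arm(
  commands=[
    [1, [0, 0, 0], 0],
    [1, [0, 0, 0], 0],
    [1, [0, 0, -0.01], 0],
    [1, [0, 0, -0.02], 0],
    [1, [0, 0, -0.03], 0],
  ],
)

```text
clock: 27.8
position: [0.5595, -0.1033, 0.0648]
tcp_rot: [180.0, 0.0, 88.6]
force: [0.5, -0.8, -2.1]
width: 0.0109
grip_force: 45.0
```

step_arm(
  commands=[
    [1, [0, 0, -0.02], 0],
    [1, [0, 0, -0.04], 0],
    [1, [0, 0, -0.06], 0],
    [1, [0, 0, -0.08], 0],
    [1, [0, 0, -0.09], 0],
  ],
)

```text
clock: 28.3
position: [0.5606, -0.1036, 0.157]
tcp_rot: [179.8, 0.1, 88.6]
force: [0.3, -0.6, -1.5]
width: 0.0106
grip_force: 45.0
```

step_arm(
  commands=[
    [1, [-0.032, -0.0063, 0], 0],
    [1, [-0.064, -0.0126, 0], 0],
    [1, [-0.096, -0.0189, 0], 0],
    [1, [-0.128, -0.0252, 0], 0],
    [1, [-0.16, -0.0315, 0], 0],
  ],
)

```text
clock: 28.8
position: [0.5234, -0.2635, 0.1539]
tcp_rot: [180.0, -0.0, 88.6]
force: [1.3, -0.1, -0.7]
width: 0.0108
grip_force: 45.0
```

step_arm(
  commands=[
    [1, [-0.03, -0.006, 0], 0.5],
    [1, [-0.06, -0.012, 0], 1],
    [1, [-0.0791, -0.0156, 0], 1.4],
    [1, [-0.0791, -0.0156, 0], 1.4],
    [1, [-0.0791, -0.0156, 0], 1.4],
  ],
)

```text
clock: 29.3
position: [0.5064, -0.3409, 0.1536]
tcp_rot: [-180.0, -0.1, 87.2]
force: [0.3, 0.0, -1.8]
width: 0.0106
grip_force: 45.0
```

step_arm(
  commands=[
    [1, [0, 0, 0.015], 0],
    [1, [0, 0, 0.03], 0],
    [1, [0, 0, 0.045], 0],
    [1, [0, 0, 0.055], 0],
    [1, [0, 0, 0.06], 0],
  ],
)

```text
clock: 29.8
position: [0.5055, -0.34, 0.0912]
tcp_rot: [-179.8, -0.1, 87.2]
force: [1.4, -0.5, -2.0]
width: 0.0106
grip_force: 45.0
```

step_arm(
  commands=[
    [1, [0, 0, 0.003], 0],
    [1, [0, 0, 0.006], 0],
    [1, [0, 0, 0.009], 0],
    [1, [0, 0, 0.009], 0],
    [1, [0, 0, 0.009], 0],
  ],
)

```text
clock: 30.3
position: [0.5066, -0.3413, 0.0851]
tcp_rot: [180.0, 0.0, 87.2]
force: [-0.3, -0.4, -2.4]
width: 0.0106
grip_force: 45.0
```

```bash
python3 - <<'E'
from h import *
s=ctrl.get_state();print(s['position'],s['tcp_rot'],s['force'])
d=grab('scene','scene8.png'); t=grab('top','top8.png'); print(beakers(t))
E
```

```text
[ 0.50658089 -0.34129579  0.08508763] [1.79974739e+02 1.67126414e-02 8.71948901e+01] [-0.33752509 -0.35297952 -2.38079026]
{'small': [(np.float64(0.6022), np.float64(0.083), 1.04)], 'medium': [(np.float64(0.4442), np.float64(0.2519), 0.92)], 'large': [(np.float64(0.6235), np.float64(0.2186), 0.92)], 'clean': [(np.float64(0.4438), np.float64(0.0734), 0.98)]}
```

step_arm(
  commands=[
    [1, [0, 0, 0.0015], 0],
    [1, [0, 0, 0.0015], 0],
    [-1, [0, 0, 0.0015], 0],
    [-1, [0, 0, 0.0015], 0],
    [-1, [0, 0, 0.0015], 0],
  ],
)

```text
clock: 30.9
position: [0.5065, -0.3412, 0.0835]
tcp_rot: [180.0, 0.0, 87.2]
force: [0.2, -0.3, 0.8]
width: 0.0294
grip_force: 0.0
```

step_arm(
  commands=[
    [-1, [0, 0, 0], 0],
    [-1, [0, 0, 0], 0],
    [-1, [0, 0, 0], 0],
    [-1, [0, 0, 0], 0],
    [-1, [0, 0, 0], 0],
  ],
)

```text
clock: 31.4
position: [0.5064, -0.3412, 0.0832]
tcp_rot: [-180.0, -0.0, 87.2]
force: [0.4, 0.2, -0.2]
width: 0.0694
grip_force: 0.0
```

step_arm(
  commands=[
    [-1, [0, 0, -0.02], 0],
    [-1, [0, 0, -0.05], 0],
    [-1, [0, 0, -0.08], -1],
    [-1, [0, 0, -0.12], -2],
    [-1, [0, 0, -0.15], -2.8],
  ],
)

```text
clock: 31.9
position: [0.5068, -0.3414, 0.2359]
tcp_rot: [179.9, 0.1, 90.0]
force: [1.0, -0.2, 0.2]
width: 0.095
grip_force: 0.0
```

step_arm(
  commands=[
    [-1, [0.042, 0.0095, 0], 0],
    [-1, [0.084, 0.019, 0], 0],
    [-1, [0.126, 0.0285, 0], 0],
    [-1, [0.168, 0.038, 0], 0],
    [-1, [0.2112, 0.0473, 0], 0],
  ],
)

```text
clock: 32.4
position: [0.5538, -0.1284, 0.2334]
tcp_rot: [180.0, 0.0, 90.0]
force: [0.5, -0.3, 0.1]
width: 0.0952
grip_force: 0.0
```

```bash
python3 - <<'E'
from h import *
s=ctrl.get_state();print(s['position'],s['tcp_rot'],s['force'])
d=grab('scene','scene9.png'); t=grab('top','top9.png'); print(beakers(t))
for n,d in(('top',t),('scene',d)):
    h=cv2.cvtColor(d['img'],cv2.COLOR_BGR2HSV); m=((h[...,1]>22)&(h[...,0]>12)&(h[...,0]<40)&(h[...,2]>90)).astype(np.uint8)
    c=proj(d,[.5063,-.3412,.06])[0]; print(n,c,h[int(c[1])+20,int(c[0])+8])
    cs=[x for x in cv2.findContours(m,0,2)[0] if cv2.contourArea(x)>1500]
    for x in cs:
        b=cv2.boxPoints(cv2.minAreaRect(x)) if n=='top' else cv2.approxPolyDP(x,8,True).reshape(-1,2); P=onz(d,b,.063); print(cv2.contourArea(x),P.mean(0).round(4),P[:,:2].round(4).tolist())
E
```

```text
[ 0.55383252 -0.12839213  0.2334194 ] [1.79974731e+02 1.04763298e-02 8.99775513e+01] [ 0.53605931 -0.2591334   0.05295712]
{'small': [(np.float64(0.5983), np.float64(0.0812), 0.93)], 'medium': [(np.float64(0.4452), np.float64(0.2524), 0.95)], 'large': [(np.float64(0.6241), np.float64(0.2175), 0.92)], 'clean': [(np.float64(0.4438), np.float64(0.0739), 0.98)]}
top [483.17890958 221.69209191] [ 19  26 214]
2699.5 [0.3078 0.1557 0.063 ] [[0.3375, 0.2347], [0.3709, 0.1022], [0.2776, 0.0773], [0.2451, 0.2085]]
3206.0 [0.3285 0.5868 0.063 ] [[0.2886, 0.6703], [0.386, 0.6665], [0.3683, 0.5025], [0.2713, 0.5081]]
2430.0 [ 0.514  -0.3961  0.063 ] [[0.3662, -0.3024], [0.6852, -0.3997], [0.6613, -0.4916], [0.3434, -0.3906]]
7250.5 [ 0.7284 -0.556   0.063 ] [[0.7839, -0.4223], [0.8617, -0.6369], [0.6707, -0.6879], [0.5972, -0.477]]
30825.5 [0.6666 0.0209 0.063 ] [[1.0062, 0.7892], [1.0489, -0.7353], [0.3171, -0.6838], [0.2944, 0.7136]]
scene [138.39109877 254.44109412] [ 24  33 162]
3414.5 [ 0.6332 -0.5521  0.063 ] [[0.5744, -0.5865], [0.6771, -0.5895], [0.7212, -0.4911], [0.5602, -0.5412]]
7601.5 [1.0273 0.2567 0.063 ] [[0.9905, 0.4365], [1.0159, 0.3825], [1.0174, 0.1916], [0.9864, 0.2008], [1.0286, 0.0874], [1.1249, 0.2415]]
7811.0 [ 0.5099 -0.3411  0.063 ] [[0.405, -0.2637], [0.3985, -0.4111], [0.6144, -0.418], [0.6219, -0.2716]]
2977.0 [0.2762 1.299  0.063 ] [[-0.0364, 1.2982], [0.167, 1.2561], [0.2612, 1.095], [0.2641, 1.3152], [0.4002, 1.3803], [0.5455, 1.0297], [0.5248, 1.1903], [0.3, 1.5644], [0.0594, 1.5615]]
```

step_arm(
  commands=[
    [-1, [0.043, 0.0095, 0], 0],
    [-1, [0.086, 0.019, 0], 0],
    [-1, [0.129, 0.0285, 0], 0],
    [-1, [0.172, 0.038, 0], 0],
    [-1, [0.2115, 0.0472, 0], 0],
  ],
  grip_force=40,
)

```text
clock: 33.0
position: [0.6013, 0.0826, 0.2334]
tcp_rot: [180.0, 0.0, 90.0]
force: [-0.1, 0.1, 0.7]
width: 0.0952
grip_force: 0.0
```

step_arm(
  commands=[
    [-1, [0, 0, 0], 0],
    [-1, [0, 0, 0], 0],
    [-1, [0, 0, 0.03], 0],
    [-1, [0, 0, 0.06], 0],
    [-1, [0, 0, 0.09], 0],
  ],
)

```text
clock: 33.5
position: [0.6011, 0.0794, 0.1427]
tcp_rot: [179.9, 0.0, 89.9]
force: [0.2, 0.5, 0.2]
width: 0.0954
grip_force: 0.0
```

step_arm(
  commands=[
    [-1, [0, 0, 0.02], 0],
    [-1, [0, 0, 0.04], 0],
    [-1, [0, 0, 0.06], 0],
    [-1, [0, 0, 0.075], 0],
    [-1, [0, 0, 0.0805], 0],
  ],
)

```text
clock: 34.0
position: [0.5997, 0.08, 0.0608]
tcp_rot: [-179.8, 0.0, 89.9]
force: [-0.4, -0.1, -0.6]
width: 0.095
grip_force: 0.0
```

step_arm(
  commands=[
    [1, [0, 0, 0], 0],
    [1, [0, 0, 0], 0],
    [1, [0, 0, 0], 0],
    [1, [0, 0, 0], 0],
    [1, [0, 0, 0], 0],
  ],
)

```text
clock: 34.5
position: [0.6014, 0.0817, 0.0635]
tcp_rot: [179.9, -0.0, 90.0]
force: [0.9, -0.3, 0.7]
width: 0.0607
grip_force: 0.0
```

step_arm(
  commands=[
    [1, [0, 0, 0], 0],
    [1, [0, 0, 0], 0],
    [1, [0, 0, 0], 0],
    [1, [0, 0, 0], 0],
    [1, [0, 0, 0], 0],
  ],
)

```text
clock: 35.0
position: [0.6012, 0.0816, 0.0632]
tcp_rot: [180.0, -0.0, 90.0]
force: [-0.8, 0.7, 3.3]
width: 0.0533
grip_force: 40.0
```

step_arm(
  commands=[
    [1, [0, 0, -0.01], 0],
    [1, [0, 0, -0.03], 0],
    [1, [0, 0, -0.06], 0],
    [1, [0, 0, -0.09], 0],
    [1, [0, 0, -0.12], 0],
  ],
)

```text
clock: 35.5
position: [0.6005, 0.0814, 0.1836]
tcp_rot: [-179.9, 0.0, 90.0]
force: [0.4, 0.0, -1.1]
width: 0.0532
grip_force: 40.0
```

```bash
python3 - <<'E'
from h import *
d=grab('scene','scene10.png'); t=grab('top','top10.png'); print(beakers(t)); s=ctrl.get_state();print(s['position'],s['tcp_rot'],s['width'],s['force'])
E
```

```text
{'small': [], 'medium': [(np.float64(0.4452), np.float64(0.2514), 0.93), (np.float64(0.5179), np.float64(0.3364), 0.94)], 'large': [(np.float64(0.623), np.float64(0.2159), 0.97)], 'clean': []}
[0.6038599  0.0816632  0.18862788] [ 1.79447548e+02 -2.14470745e-02  8.99984986e+01] 0.05313431172626317 [ 0.53624814  0.64018934 -0.65784653]
```

step_arm(
  commands=[
    [1, [-0.04, -0.0036, 0], 0],
    [1, [-0.08, -0.0072, 0], 0],
    [1, [-0.12, -0.0108, 0], 0],
    [1, [-0.16, -0.0144, 0], 0],
    [1, [-0.2, -0.018, 0], 0],
  ],
)

```text
clock: 36.1
position: [0.5817, -0.1197, 0.181]
tcp_rot: [-179.9, -0.0, 90.0]
force: [0.2, -0.8, -1.5]
width: 0.053
grip_force: 40.0
```

step_arm(
  commands=[
    [1, [-0.04, -0.0036, 0], 0],
    [1, [-0.08, -0.0072, 0], 0],
    [1, [-0.12, -0.0108, 0], 0],
    [1, [-0.16, -0.0144, 0], 0],
    [1, [-0.2, -0.018, 0], 0],
  ],
)

```text
clock: 36.6
position: [0.5638, -0.3196, 0.1808]
tcp_rot: [-179.9, -0.1, 90.0]
force: [0.2, -0.2, -1.2]
width: 0.0533
grip_force: 40.0
```

step_arm(
  commands=[
    [1, [-0.03, -0.003, 0], 0],
    [1, [-0.0613, -0.0051, 0], 0],
    [1, [-0.0613, -0.0051, 0], 0],
    [1, [-0.0613, -0.0051, 0.01], 0],
    [1, [-0.0613, -0.0051, 0.025], 0],
  ],
)

```text
clock: 37.1
position: [0.5601, -0.379, 0.1569]
tcp_rot: [180.0, -0.0, 90.0]
force: [-0.1, 0.4, -1.1]
width: 0.0531
grip_force: 40.0
```

step_arm(
  commands=[
    [1, [0, 0, 0.015], 0],
    [1, [0, 0, 0.028], 0],
    [1, [0, 0, 0.034], 0],
    [1, [0, 0, 0.038], 0],
    [1, [0, 0, 0.038], 0],
  ],
)

```text
clock: 37.6
position: [0.5599, -0.3795, 0.1195]
tcp_rot: [-180.0, -0.0, 90.0]
force: [0.6, -0.1, -1.1]
width: 0.053
grip_force: 40.0
```

```bash
python3 - <<'E'
from h import *
d=grab('scene','scene11.png'); t=grab('top','top11.png'); print(beakers(t)); s=ctrl.get_state();print(s['position'],s['tcp_rot'],s['width'],s['force'])
E
```

```text
{'small': [], 'medium': [(np.float64(0.4452), np.float64(0.2519), 0.95)], 'large': [(np.float64(0.624), np.float64(0.2186), 0.93)], 'clean': [(np.float64(0.4438), np.float64(0.0755), 1.02)]}
[ 0.56026666 -0.37998962  0.12049886] [1.79942186e+02 4.49098705e-02 9.00065049e+01] 0.05291719483247902 [-0.12972648 -0.54610242 -1.35115392]
```

step_arm(
  commands=[
    [1, [0, 0, 0.001], 0],
    [1, [0, 0, 0.0015], 0],
    [1, [0, 0, 0.0015], 0],
    [-1, [0, 0, 0.0015], 0],
    [-1, [0, 0, 0.0015], 0],
  ],
)

```text
clock: 38.2
position: [0.56, -0.3799, 0.1187]
tcp_rot: [180.0, 0.0, 90.0]
force: [0.4, -0.6, -0.1]
width: 0.0639
grip_force: 0.0
```

step_arm(
  commands=[
    [-1, [0, 0, 0], 0],
    [-1, [0, 0, 0], 0],
    [-1, [0, 0, 0], 0],
    [-1, [0, 0, 0], 0],
    [-1, [0, 0, 0], 0],
  ],
)

```text
clock: 38.7
position: [0.5599, -0.3797, 0.1182]
tcp_rot: [180.0, -0.0, 90.0]
force: [0.4, -0.3, 0.1]
width: 0.0949
grip_force: 0.0
```

step_arm(
  commands=[
    [-1, [0, 0, -0.02], 0],
    [-1, [0, 0, -0.04], 0],
    [-1, [0, 0, -0.07], 0],
    [-1, [0, 0, -0.1], 0],
    [-1, [0, 0, -0.12], 0],
  ],
)

```text
clock: 39.2
position: [0.5604, -0.3802, 0.2412]
tcp_rot: [179.9, 0.1, 90.0]
force: [0.7, -0.0, 0.3]
width: 0.0948
grip_force: 0.0
```

step_arm(
  commands=[
    [-1, [0.042, -0.0076, 0], 0],
    [-1, [0.084, -0.0152, 0], 0],
    [-1, [0.126, -0.0228, 0], 0],
    [-1, [0.168, -0.0304, 0], 0],
    [-1, [0.211, -0.038, 0], 0],
  ],
)

```text
clock: 39.7
position: [0.5213, -0.1673, 0.2383]
tcp_rot: [180.0, 0.0, 90.0]
force: [-0.1, 0.9, 0.9]
width: 0.0952
grip_force: 0.0
```

```bash
cat >> h.py <<'E'
def circ(d,xy,z,rad,win=30,k=4):
    c=proj(d,[xy[0],xy[1],z])[0]; r=np.linalg.norm(proj(d,[xy[0],xy[1]+rad,z])[0]-c)
    o=(c-win).astype(int); g=cv2.cvtColor(d['img'],cv2.COLOR_BGR2GRAY)[o[1]:o[1]+2*win,o[0]:o[0]+2*win]
    g=cv2.resize(g,None,fx=k,fy=k,interpolation=cv2.INTER_CUBIC)
    C=cv2.HoughCircles(g,cv2.HOUGH_GRADIENT,1,30,param1=80,param2=12,minRadius=int(r*k*.9),maxRadius=int(r*k*1.05))
    return None if C is None else [tuple(onz(d,(q[:2]+.5)/k-.5+o,z)[0][:2].round(4)) for q in C[0][:3]]
S=np.array([.5065,-.3412])
def insheet(p):
    a=np.radians(2.8);v=np.array(p)-S; return (v[0]*np.cos(a)-v[1]*np.sin(a),v[0]*np.sin(a)+v[1]*np.cos(a))
E
python3 - <<'E'
from h import *
d=grab('scene','scene12.png'); t=grab('top','top12.png'); print(beakers(t)); s=ctrl.get_state();print(s['position'],s['tcp_rot'],s['width'],s['force'])
c=circ(t,(.56,-.38),.13,.027); print(c, c and [insheet(p) for p in c])
E
```

```text
{'small': [], 'medium': [(np.float64(0.4441), np.float64(0.2524), 0.91), (np.float64(0.5108), np.float64(0.3402), 1.02)], 'large': [(np.float64(0.6252), np.float64(0.2176), 0.92)], 'clean': [(np.float64(0.4438), np.float64(0.0734), 0.97)]}
[ 0.52114416 -0.16485945  0.23847407] [ 1.79979006e+02 -6.50576860e-02  9.02557281e+01] 0.0952319297126158 [ 0.57787466 -0.6248663  -0.46338667]
None None
```

step_arm(
  commands=[
    [-1, [0.042, -0.0076, 0], 0],
    [-1, [0.084, -0.0152, 0], 0],
    [-1, [0.126, -0.0228, 0], 0],
    [-1, [0.168, -0.0304, 0], 0],
    [-1, [0.211, -0.038, 0], 0],
  ],
)

```text
clock: 40.3
position: [0.4838, 0.043, 0.2385]
tcp_rot: [179.9, 0.0, 89.9]
force: [1.1, 0.9, -0.6]
width: 0.095
grip_force: 0.0
```

step_arm(
  commands=[
    [-1, [0.042, -0.0076, 0], 0],
    [-1, [0.084, -0.0152, 0], 0],
    [-1, [0.126, -0.0228, 0], 0],
    [-1, [0.168, -0.0304, 0], 0],
    [-1, [0.2105, -0.0385, 0], 0],
  ],
)

```text
clock: 40.8
position: [0.4455, 0.254, 0.2386]
tcp_rot: [179.9, 0.0, 90.0]
force: [1.6, -0.4, 0.4]
width: 0.0951
grip_force: 0.0
```

step_arm(
  commands=[
    [-1, [0, 0, 0], 0],
    [-1, [0, 0, 0], 0],
    [-1, [0, 0, 0.03], 0],
    [-1, [0, 0, 0.06], 0],
    [-1, [0, 0, 0.09], 0],
  ],
)

```text
clock: 41.3
position: [0.4464, 0.2511, 0.1476]
tcp_rot: [179.9, 0.0, 89.9]
force: [0.2, 0.3, -0.2]
width: 0.0952
grip_force: 0.0
```

step_arm(
  commands=[
    [-1, [0, 0, 0.02], 0],
    [-1, [0, 0, 0.04], 0],
    [-1, [0, 0, 0.055], 0],
    [-1, [0, 0, 0.0655], 0],
    [-1, [0, 0, 0.0655], 0],
  ],
)

```text
clock: 41.8
position: [0.4448, 0.2517, 0.0813]
tcp_rot: [-179.9, 0.1, 89.9]
force: [-0.4, -0.2, -0.0]
width: 0.0952
grip_force: 0.0
```

step_arm(
  commands=[
    [1, [0, 0, 0], 0],
    [1, [0, 0, 0], 0],
    [1, [0, 0, 0], 0],
    [1, [0, 0, 0], 0],
    [1, [0, 0, 0], 0],
  ],
)

```text
clock: 42.3
position: [0.4454, 0.2529, 0.0832]
tcp_rot: [180.0, -0.0, 90.0]
force: [-1.2, -0.1, 1.7]
width: 0.0607
grip_force: 39.6
```

step_arm(
  commands=[
    [1, [0, 0, 0], 0],
    [1, [0, 0, 0], 0],
    [1, [0, 0, 0], 0],
    [1, [0, 0, 0], 0],
    [1, [0, 0, 0], 0],
  ],
)

```text
clock: 42.8
position: [0.4455, 0.2529, 0.0832]
tcp_rot: [180.0, -0.0, 90.0]
force: [-3.3, 0.2, 5.6]
width: 0.0607
grip_force: 40.0
```

step_arm(
  commands=[
    [1, [0, 0, -0.01], 0],
    [1, [0, 0, -0.03], 0],
    [1, [0, 0, -0.06], 0],
    [1, [0, 0, -0.09], 0],
    [1, [0, 0, -0.12], 0],
  ],
)

```text
clock: 43.3
position: [0.4449, 0.2524, 0.2034]
tcp_rot: [-180.0, 0.0, 90.0]
force: [0.1, -0.1, -1.7]
width: 0.0603
grip_force: 40.0
```

```bash
python3 - <<'E'
from h import *
d=grab('scene','scene13.png'); t=grab('top','top13.png'); print(beakers(t)); s=ctrl.get_state();print(s['position'],s['tcp_rot'],s['width'],s['force'])
c=circ(t,(.56,-.38),.13,.027); print(c, c and [insheet(p) for p in c])
u=proj(t,[.56,-.38,.13])[0]; print(u); o=u.astype(int); g=cv2.cvtColor(t['img'],cv2.COLOR_BGR2GRAY); print(g[o[1]-18:o[1]+20:2,o[0]-20:o[0]+22:2])
E
```

```text
{'small': [], 'medium': [(np.float64(0.4481), np.float64(0.2648), 1.04), (np.float64(0.3944), np.float64(0.2363), 1.02), (np.float64(0.4032), np.float64(0.2976), 1.04)], 'large': [(np.float64(0.6224), np.float64(0.218), 0.94)], 'clean': [(np.float64(0.4433), np.float64(0.0739), 1.0)]}
[0.44785228 0.25371743 0.20782921] [179.5125537   -0.19635931  89.99608058] 0.060403285564378656 [ 1.00729039 -0.02055997 -0.74866298]
[(np.float64(0.5575), np.float64(-0.3763)), (np.float64(0.5516), np.float64(-0.3495))] [(np.float64(0.05265373992423921), np.float64(-0.03256675716110808)), (np.float64(0.04545160988340229), np.float64(-0.006086966322151718))]
[513.19997744 194.58597614]
[[172 176 176 174 176 175 168 167 163 160 160 160 159 156 154 153 154 152
  153 152 152]
 [175 174 179 175 171 173 175 174 176 183 182 185 179 153 150 151 152 149
  149 150 148]
 [198 196 195 194 192 190 192 191 187 187 178 148 182 153 151 150 149 149
  149 149 149]
 [197 197 198 197 197 198 195 191 181 179 176 147 179 153 151 151 150 150
  150 149 148]
 [197 198 198 193 189 168 161 154 139 128 132 135 155 151 150 148 15
[... 567 characters left out ...]
7  97 134 157 158 159 132  95  95  93  93  94  95 121 153 151
  150 150 150]
 [ 97  97  99  98 111 156 159 159 139  94  94  92  92  92  96 141 151 151
  149 150 150]
 [ 97  98  97  99 100 135 158 157 118  92  91  91  89  92 122 151 149 150
  150 150 149]
 [ 96  99 100  98  98 101 135 150 112  95  91  89  99 122 150 153 154 152
  152 153 152]
 [ 99  98  97  95  95  94  98 119 131 134 132 135 149 153 155 154 154 153
  154 152 154]
 [137 106  96  95  93  94 100 111 123 145 159 146 175 152 152 152 152 151
  151 151 151]
 [191 177 149 142 146 160 170 186 191 194 183 152 179 152 152 150 151 150
  149 151 150]
 [199 198 196 195 196 198 197 197 199 198 183 151 180 154 153 153 153 154
  155 153 154]]
```

step_arm(
  commands=[
    [1, [-0.04, 0.0084, -0.006], 0],
    [1, [-0.08, 0.0168, -0.012], 0],
    [1, [-0.12, 0.0252, -0.018], 0],
    [1, [-0.16, 0.0336, -0.024], 0],
    [1, [-0.2, 0.042, -0.03], 0],
  ],
)

```text
clock: 43.9
position: [0.4866, 0.0511, 0.2309]
tcp_rot: [-179.9, 0.0, 90.0]
force: [-0.2, 0.3, -1.6]
width: 0.0601
grip_force: 40.0
```

step_arm(
  commands=[
    [1, [-0.04, 0.0084, 0], 0],
    [1, [-0.08, 0.0168, 0], 0],
    [1, [-0.12, 0.0252, 0], 0],
    [1, [-0.16, 0.0336, 0], 0],
    [1, [-0.2, 0.042, 0], 0],
  ],
)

```text
clock: 44.4
position: [0.5285, -0.1488, 0.2305]
tcp_rot: [-179.9, -0.0, 90.0]
force: [0.4, 0.0, -1.7]
width: 0.0605
grip_force: 40.0
```

step_arm(
  commands=[
    [1, [-0.04, 0.0084, 0], 0],
    [1, [-0.08, 0.0168, 0], 0],
    [1, [-0.12, 0.0252, 0], 0],
    [1, [-0.1626, 0.0339, 0], 0],
    [1, [-0.1626, 0.0339, 0], 0],
  ],
)

```text
clock: 44.9
position: [0.5624, -0.3141, 0.2295]
tcp_rot: [-179.8, -0.0, 89.7]
force: [0.5, -0.3, -2.0]
width: 0.0607
grip_force: 40.0
```

step_arm(
  commands=[
    [1, [0, 0, 0], 0],
    [1, [0, 0, 0.02], 0],
    [1, [0, 0, 0.04], 0],
    [1, [0, 0, 0.055], 0],
    [1, [0, 0, 0.07], 0],
  ],
)

```text
clock: 45.4
position: [0.5629, -0.3085, 0.1612]
tcp_rot: [-179.9, -0.0, 90.1]
force: [0.6, 0.0, -1.4]
width: 0.0601
grip_force: 40.0
```

step_arm(
  commands=[
    [1, [0, 0, 0.01], 0],
    [1, [0, 0, 0.018], 0],
    [1, [0, 0, 0.0235], 0],
    [1, [0, 0, 0.0235], 0],
    [1, [0, 0, 0.0235], 0],
  ],
)

```text
clock: 45.9
position: [0.5636, -0.3101, 0.1399]
tcp_rot: [180.0, 0.0, 90.0]
force: [-0.0, -0.9, -1.2]
width: 0.0605
grip_force: 40.0
```

```bash
python3 - <<'E'
from h import *
d=grab('scene','scene14.png'); t=grab('top','top14.png'); print(beakers(t)); s=ctrl.get_state();print(s['position'],s['tcp_rot'],s['width'],s['force'])
E
```

```text
{'small': [], 'medium': [], 'large': [(np.float64(0.6241), np.float64(0.2175), 0.92)], 'clean': [(np.float64(0.4438), np.float64(0.0739), 0.99)]}
[ 0.56360097 -0.31015948  0.14003748] [1.79940840e+02 3.93084421e-02 8.99923607e+01] 0.06028343129656107 [ 0.45860578 -0.11637359 -1.65096556]
```

step_arm(
  commands=[
    [1, [0, 0, 0.0012], 0],
    [1, [0, 0, 0.0012], 0],
    [1, [0, 0, 0.0012], 0],
    [-1, [0, 0, 0.0012], 0],
    [-1, [0, 0, 0.0012], 0],
  ],
)

```text
clock: 46.5
position: [0.5634, -0.31, 0.1385]
tcp_rot: [180.0, 0.0, 90.0]
force: [-0.0, 0.3, -0.2]
width: 0.0711
grip_force: 0.0
```

step_arm(
  commands=[
    [-1, [0, 0, 0], 0],
    [-1, [0, 0, 0], 0],
    [-1, [0, 0, 0], 0],
    [-1, [0, 0, 0], 0],
    [-1, [0, 0, 0], 0],
  ],
)

```text
clock: 47.0
position: [0.5633, -0.3098, 0.1381]
tcp_rot: [180.0, -0.0, 90.0]
force: [0.8, -0.7, 0.1]
width: 0.0946
grip_force: 0.0
```

step_arm(
  commands=[
    [-1, [0, 0, -0.02], 0],
    [-1, [0, 0, -0.04], 0],
    [-1, [0, 0, -0.07], 0],
    [-1, [0, 0, -0.1], 0],
    [-1, [0, 0, -0.12], 0],
  ],
)

```text
clock: 47.5
position: [0.5638, -0.3102, 0.2609]
tcp_rot: [179.9, 0.1, 90.0]
force: [-0.1, 0.3, -0.3]
width: 0.0951
grip_force: 0.0
```

step_arm(
  commands=[
    [-1, [0.04, 0.0048, 0], 0],
    [-1, [0.08, 0.0096, 0], 0],
    [-1, [0.12, 0.0144, 0], 0],
    [-1, [0.16, 0.0192, 0], 0],
    [-1, [0.2, 0.024, 0], 0],
  ],
)

```text
clock: 48.0
position: [0.5872, -0.1083, 0.2582]
tcp_rot: [180.0, 0.0, 90.0]
force: [0.2, -0.2, -0.2]
width: 0.095
grip_force: 0.0
```

step_arm(
  commands=[
    [-1, [0.04, 0.0048, 0], 0],
    [-1, [0.08, 0.0096, 0], 0],
    [-1, [0.12, 0.0144, 0], 0],
    [-1, [0.16, 0.0192, 0], 0],
    [-1, [0.2, 0.024, 0], 0],
  ],
)

```text
clock: 48.5
position: [0.6112, 0.0918, 0.2582]
tcp_rot: [180.0, 0.0, 90.0]
force: [0.0, -0.3, -0.7]
width: 0.095
grip_force: 0.0
```

```bash
python3 - <<'E'
from h import *
d=grab('scene','scene15.png'); t=grab('top','top15.png'); print(beakers(t)); s=ctrl.get_state();print(s['position'],s['tcp_rot'],s['width'],s['force'])
for a,z,r in(((.56,-.38),.13,.027),((.563,-.31),.15,.0305)):
    c=circ(t,a,z,r); print(c, c and [np.round(insheet(p),4) for p in c])
E
```

```text
{'small': [], 'medium': [], 'large': [(np.float64(0.6262), np.float64(0.2198), 0.99)], 'clean': []}
[0.61117205 0.09427996 0.25802091] [ 1.79998241e+02 -7.84402106e-02  9.02952438e+01] 0.09498849993362925 [-0.1101827  -0.19243572 -0.65668811]
[(np.float64(0.5585), np.float64(-0.3774)), (np.float64(0.5647), np.float64(-0.3159))] [array([ 0.0537, -0.0336]), array([0.0569, 0.0281])]
[(np.float64(0.5609), np.float64(-0.3056)), (np.float64(0.5526), np.float64(-0.2779))] [array([0.0526, 0.0382]), array([0.043 , 0.0655])]
```

step_arm(
  commands=[
    [-1, [0.04, 0.005, 0], 0],
    [-1, [0.08, 0.01, 0], 0],
    [-1, [0.12, 0.015, 0], 0],
    [-1, [0.128, 0.0157, 0], 0],
    [-1, [0.128, 0.0157, 0], 0],
  ],
)

```text
clock: 49.1
position: [0.6269, 0.2186, 0.2578]
tcp_rot: [-180.0, 0.0, 90.1]
force: [0.2, -1.3, 0.5]
width: 0.095
grip_force: 0.0
```

step_arm(
  commands=[
    [-1, [0, 0, 0], 0],
    [-1, [0, 0, 0.02], 0],
    [-1, [0, 0, 0.04], 0],
    [-1, [0, 0, 0.065], 0],
    [-1, [0, 0, 0.09], 0],
  ],
)

```text
clock: 49.6
position: [0.6273, 0.2161, 0.1678]
tcp_rot: [179.9, 0.0, 89.9]
force: [0.2, 0.2, 0.1]
width: 0.0951
grip_force: 0.0
```

step_arm(
  commands=[
    [-1, [0, 0, 0.02], 0],
    [-1, [0, 0, 0.04], 0],
    [-1, [0, 0, 0.055], 0],
    [-1, [0, 0, 0.0653], 0],
    [-1, [0, 0, 0.0653], 0],
  ],
)

```text
clock: 50.1
position: [0.6261, 0.2171, 0.1011]
tcp_rot: [-179.8, 0.0, 89.9]
force: [0.2, 1.3, 0.0]
width: 0.0954
grip_force: 0.0
```

step_arm(
  commands=[
    [1, [0, 0, 0], 0],
    [1, [0, 0, 0], 0],
    [1, [0, 0, 0], 0],
    [1, [0, 0, 0], 0],
    [1, [0, 0, 0], 0],
  ],
)

```text
clock: 50.6
position: [0.6271, 0.2184, 0.1036]
tcp_rot: [180.0, -0.0, 90.0]
force: [-0.7, 0.4, 3.1]
width: 0.0665
grip_force: 40.0
```

step_arm(
  commands=[
    [1, [0, 0, 0], 0],
    [1, [0, 0, 0], 0],
    [1, [0, 0, 0], 0],
    [1, [0, 0, 0], 0],
    [1, [0, 0, 0], 0],
  ],
)

```text
clock: 51.1
position: [0.6271, 0.2184, 0.1036]
tcp_rot: [180.0, -0.0, 90.0]
force: [-2.4, 0.4, 5.1]
width: 0.0667
grip_force: 40.0
```

step_arm(
  commands=[
    [1, [0, 0, -0.01], 0],
    [1, [0, 0, -0.04], 0],
    [1, [0, 0, -0.08], 0],
    [1, [0, 0, -0.12], 0],
    [1, [0, 0, -0.16], 0],
  ],
)

```text
clock: 51.6
position: [0.6264, 0.2178, 0.263]
tcp_rot: [-179.9, 0.0, 90.0]
force: [0.6, -0.5, -2.5]
width: 0.0665
grip_force: 40.0
```

```bash
python3 - <<'E'
from h import *
d=grab('scene','scene16.png'); t=grab('top','top16.png'); print(beakers(t)); s=ctrl.get_state();print(s['position'],s['tcp_rot'],s['width'],s['force'])
for a,z,r in(((.56,-.38),.13,.027),((.563,-.31),.15,.0305)):
    c=circ(t,a,z,r); print(c, c and [np.round(insheet(p),4) for p in c])
E
```

```text
{'small': [], 'medium': [], 'large': [(np.float64(0.6413), np.float64(0.2284), 0.96)], 'clean': []}
[0.63000018 0.21886876 0.27071979] [179.28677302  -0.17951718  89.9967043 ] 0.06660850756576175 [ 0.8963009   0.55248736 -0.7858834 ]
[(np.float64(0.5585), np.float64(-0.3763)), (np.float64(0.5621), np.float64(-0.3185)), (np.float64(0.5522), np.float64(-0.3501))] [array([ 0.0537, -0.0325]), array([0.0544, 0.0254]), array([ 0.0461, -0.0067])]
[(np.float64(0.5625), np.float64(-0.3052)), (np.float64(0.5531), np.float64(-0.278))] [array([0.0542, 0.0387]), array([0.0435, 0.0654])]
```

step_arm(
  commands=[
    [1, [-0.037, -0.0119, 0], 0],
    [1, [-0.074, -0.0238, 0], 0],
    [1, [-0.111, -0.0357, 0], 0],
    [1, [-0.148, -0.0476, 0], 0],
    [1, [-0.1855, -0.0594, 0], 0],
  ],
)

```text
clock: 52.2
position: [0.566, 0.0313, 0.2602]
tcp_rot: [-179.8, 0.0, 90.0]
force: [0.5, -1.0, -3.6]
width: 0.0663
grip_force: 40.0
```

step_arm(
  commands=[
    [1, [-0.037, -0.0119, 0], 0],
    [1, [-0.074, -0.0238, 0], 0],
    [1, [-0.111, -0.0357, 0], 0],
    [1, [-0.148, -0.0476, 0], 0],
    [1, [-0.1855, -0.0594, 0], 0],
  ],
)

```text
clock: 52.7
position: [0.5066, -0.154, 0.2604]
tcp_rot: [-179.9, -0.1, 90.0]
force: [0.3, -0.6, -3.8]
width: 0.0666
grip_force: 40.0
```

step_arm(
  commands=[
    [1, [-0.037, -0.0119, 0], 0],
    [1, [-0.074, -0.0238, 0], 0],
    [1, [-0.111, -0.0357, 0], 0],
    [1, [-0.148, -0.0476, 0], 0],
    [1, [-0.1854, -0.0594, 0], 0],
  ],
)

```text
clock: 53.2
position: [0.4473, -0.3392, 0.2604]
tcp_rot: [-179.9, -0.1, 90.0]
force: [0.7, 0.7, -3.0]
width: 0.0663
grip_force: 40.0
```

step_arm(
  commands=[
    [1, [0, 0, 0], 0],
    [1, [0, 0, 0], 0],
    [1, [0, 0, 0.02], 0],
    [1, [0, 0, 0.04], 0],
    [1, [0, 0, 0.06], 0],
  ],
)

```text
clock: 53.7
position: [0.449, -0.3367, 0.2011]
tcp_rot: [-180.0, -0.1, 90.1]
force: [0.5, -0.5, -2.8]
width: 0.0659
grip_force: 39.9
```

step_arm(
  commands=[
    [1, [0, 0, 0.015], 0],
    [1, [0, 0, 0.03], 0],
    [1, [0, 0, 0.04], 0],
    [1, [0, 0, 0.0435], 0],
    [1, [0, 0, 0.0435], 0],
  ],
)

```text
clock: 54.2
position: [0.449, -0.3383, 0.1595]
tcp_rot: [180.0, 0.0, 90.0]
force: [0.1, 0.3, -2.4]
width: 0.0661
grip_force: 39.9
```

```bash
python3 - <<'E'
from h import *
s=ctrl.get_state();print(s['position'],s['tcp_rot'],s['width'],s['force'])
E
```

```text
[ 0.44900787 -0.33832997  0.15947087] [1.79974761e+02 1.47445038e-02 9.00031596e+01] 0.0660852638785185 [ 0.12934366  0.31089048 -2.37444311]
```

step_arm(
  commands=[
    [1, [0, 0, 0.0012], 0],
    [1, [0, 0, 0.0012], 0],
    [1, [0, 0, 0.0012], 0],
    [-1, [0, 0, 0.0012], 0],
    [-1, [0, 0, 0.0012], 0],
  ],
)

```text
clock: 54.7
position: [0.4491, -0.3387, 0.159]
tcp_rot: [179.9, 0.1, 90.0]
force: [0.8, 0.1, 0.9]
width: 0.0773
grip_force: 0.0
```

step_arm(
  commands=[
    [-1, [0, 0, 0], 0],
    [-1, [0, 0, 0], 0],
    [-1, [0, 0, 0], 0],
    [-1, [0, 0, 0], 0],
    [-1, [0, 0, 0], 0],
  ],
)

```text
clock: 55.2
position: [0.4487, -0.3382, 0.158]
tcp_rot: [-180.0, -0.0, 90.0]
force: [-0.2, -0.4, 0.6]
width: 0.095
grip_force: 0.0
```

step_arm(
  commands=[
    [-1, [0, 0, -0.02], 0],
    [-1, [0, 0, -0.04], 0],
    [-1, [0, 0, -0.07], 0],
    [-1, [0, 0, -0.1], 0],
    [-1, [0, 0, -0.12], 0],
  ],
)

```text
clock: 55.7
position: [0.4492, -0.3387, 0.2807]
tcp_rot: [179.9, 0.1, 90.0]
force: [-0.1, -1.0, -0.0]
width: 0.0954
grip_force: 0.0
```

step_arm(
  commands=[
    [-1, [0.04, -0.01, 0], 0],
    [-1, [0.08, -0.02, 0], 0],
    [-1, [0.12, -0.03, 0], 0],
    [-1, [0.16, -0.04, 0], 0],
    [-1, [0.2, -0.05, 0], 0],
  ],
)

```text
clock: 56.2
position: [0.3981, -0.1369, 0.2781]
tcp_rot: [180.0, -0.0, 90.0]
force: [0.6, -0.1, -0.6]
width: 0.0951
grip_force: 0.0
```

step_arm(
  commands=[
    [-1, [0.04, 0, 0], 0],
    [-1, [0.08, 0, 0], 0],
    [-1, [0.12, 0, 0], 0],
    [-1, [0.12, 0, 0], 0],
    [-1, [0.12, 0, 0], 0],
  ],
)

```text
clock: 56.7
position: [0.3987, -0.0177, 0.2782]
tcp_rot: [180.0, 0.0, 90.1]
force: [-0.4, 0.1, 0.2]
width: 0.095
grip_force: 0.0
```

```bash
python3 - <<'E'
from h import *
d=grab('scene','scene17.png'); t=grab('top','top17.png'); print(beakers(t)['clean']); s=ctrl.get_state();print(s['position'],s['width'],s['force'])
for a,z,r in(((.56,-.38),.13,.027),((.563,-.31),.15,.0305),((.449,-.338),.17,.034)):
    c=circ(t,a,z,r); print(c, c and [np.round(insheet(p),4) for p in c])
f=lambda i:cv2.resize(i,(400,560))
cv2.imwrite('pics/v9.png',np.hstack([cv2.resize(t['img'][130:300,420:560],(400,486)),cv2.resize(d['img'][130:300,70:210],(400,486))]))
h=cv2.cvtColor(d['img'],cv2.COLOR_BGR2GRAY).astype(int); g0=cv2.cvtColor(load('scene7')['img'],cv2.COLOR_BGR2GRAY).astype(int); print('brush diff',abs(h-g0)[75:160,445:475].mean())
E
```

```text
[(np.float64(0.4444), np.float64(0.0734), 0.97)]
[ 0.39876849 -0.01891885  0.27801701] 0.09493246664433455 [-0.26977648 -0.73238334  1.12479633]
[(np.float64(0.5647), np.float64(-0.3164)), (np.float64(0.5601), np.float64(-0.3774))] [array([0.0569, 0.0276]), array([ 0.0553, -0.0335])]
[(np.float64(0.562), np.float64(-0.3057)), (np.float64(0.5526), np.float64(-0.2769))] [array([0.0537, 0.0382]), array([0.0429, 0.0665])]
[(np.float64(0.4493), np.float64(-0.338))] [array([-0.0573,  0.0004])]
brush diff 7.051764705882353
```

View pics/v9.png

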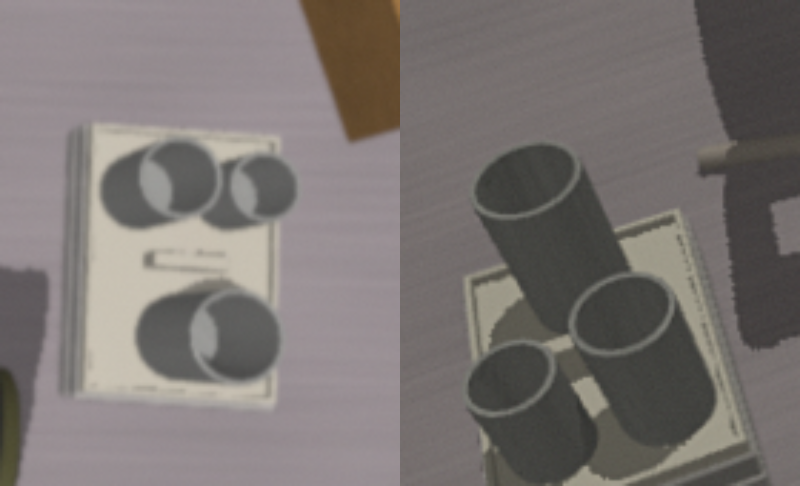

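The final view shows all three beakers upright on the sheet inside its edge, around the rib, with the sheet square on the moulds. One numeric check of the brush, then I hand in.

```bash
python3 - <<'E'
from h import *
G=lambda n:cv2.cvtColor(load(n)['img'],cv2.COLOR_BGR2GRAY)[70:165,440:480].astype(np.float32)
for n in('scene0','scene7','scene15'): print(n,cv2.phaseCorrelate(G(n),G('scene17')),abs(G(n)-G('scene17')).mean(),G(n).mean(),G('scene17').mean())
E
```

```text
scene0 ((0.30786403318785105, 0.22861249452296306), 0.9868407100439072) 3.7128947 79.778946 82.15447
scene7 ((-0.03176936308416245, -0.06475071385155928), 0.9968367504576842) 6.9644737 89.01737 82.15447
scene15 ((-0.007920428460302276, -0.027546009680889938), 0.9348913624882698) 5.807105 87.11842 82.15447
```

The brush is where it started (the difference was only brightness), so I'm handing in.

```bash
python3 -c "
from bench import ctrl
print(ctrl.job_done())"
```

```text
the job is handed in; nothing more can be done
None
```

Job handed in: the small, medium and large beakers were scrubbed in that order, the brush went back in its stand, and the separator sits square on the moulds with all three beakers upright inside its edge; the clean beaker was left alone (the judge returned no verdict).

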